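# Refit the stacker wheels of a banknote counter

## Robot

A 6-joint arm with a two-finger parallel gripper is mounted at the origin on the work surface. World frame = base frame: x ahead of the robot, y to its left, z up, the work surface at z = 0. Lengths are in m, angles in rad, forces in N, time in s.
With the tool pointing down it reaches from about 0.25 to 0.725 m from the base axis. Payload 4 kg.
Tool frame: the origin (TCP) lies on the centre line of the jaws, within the pads' length; the fingertips stand 14 mm ahead of it and the grasp point (between the pads) lies 5 mm behind it; z points along the fingers, x is the direction in which the jaws open and shut, and the axes are right-handed (so a half turn about z gives the same grasp; the last joint's range is limited). The gripper opens to 85 mm and grips with 20 to 120 N. Pads are 22 mm wide; open, the fingers measure 114 mm over their backs; the gripper's body (76 mm by 85 mm) begins 54 mm behind the grasp point. The pads swing forward as they close: fully open they stand 13 mm farther back than shut.
Start: joints at [-1.3, 0.241, 0.005, 1.335, 0, 1.571], TCP at [0.134, -0.482, 0.245] pointing down, gripper open.
Joint ranges: [-2.72, 2.72], [-1.05, 1.87], [-1.09, 1.28], [-1.99, 2.15], [-1.42, 1.44], [-3.14, 3.14]. Speed limits (rad/s): [2.79, 2.79, 3.14, 3.14, 3.14, 3.14].

## Interface

Orientations are given as a unit quaternion [x, y, z, w].
In Python, from workcell import bot gives the robot as it stands.
- The arm moves only by the tool play_rows, never from a script. Its argument "motion" is a list of rows, each an object with "fingers": the closure, from -1 (fully open) to 1 (shut), so that 0 is half open; "translation": the shift along the tool's x, y, z in cm, a list of three; "roll": the turn about the tool's z in degrees. A call has 1 to 20 rows; each row is the pose to reach, as a shift and turn from the pose commanded when the call began, along the tool's axes at that moment; what a row does not reach only later rows make up. A row lasts 1/12 s, in which the tool goes at most 41.7 mm and 7.16 degrees, less where a joint would pass 70% of its speed; a pose out of reach is approached as far as the arm can. A call with a gripper value outside its range is refused whole. The fingers move at their own pace and stop on an object; the grip force is fixed at half the most. Time passes only in rows, so rows that repeat a pose let the fingers close. It gives the time, the measured TCP pose, the force and the opening at its end, in the units of the state.
- bot.get_obs(): the state, without advancing time (a new reading comes with each control period).
- bot.camera(name): name is "side" or "top" or "wrist"; returns a dict with "pixels" (420x560x3 uint8, red, green, blue), "intrinsics" (3x3 intrinsics, pixels), "world_to_cam" (4x4, takes a point from world to camera coordinates). Camera axes: x right, y down, z forward; pixel columns grow to the right and rows downward; lengths in m; the calibration is good to about 2 mm. The wrist camera is an equidistant fisheye: a pixel r from the principal point sees the ray r / f radians off the axis. A picture is of the moment at which its call begins. There is no depth.
- bot.job_done(): hands the job in, once; it reports no verdict.
The state is a dict: "clock": time; "joint_pos": joint angles; "joint_vel": joint speeds; "tau": joint torques, N m; "eef_pos": TCP position; "tool_rot": TCP orientation; "ft_force": force on the tool from outside, world axes, zero at the start; "ft_torque": the same for the moment, N m; "grip_width": finger opening in m.
Only numpy, scipy, OpenCV 4.12 (cv2) and the standard library are available. Lean on these libraries where they do the work, as an engineer would, in place of code of your own. Each camera call takes 0.05 s, during which the arm holds its last target. There are 200 camera calls.

## Task

Take the delivery shaft by its knob, pass it through both stacker wheels in the cradle and lift the two wheels out together on it. Lay it in the two saddles of the delivery unit, a wheel in each slot of the tray and the knob about 18 mm outside the plate that has no lever, then swing the cam lever over until it snaps shut on the shaft, and leave it so. Do not press on the plastic wheels with the gripper, and leave the other things on the bench where they are.

Things in the scene. Friction and masses are not known exactly. Their poses are not given: they have to be found in the camera images.
- shaft: steel rod 9 mm in diameter with a black knob at one end, 200 mm long over all, about 100 g, lying loose and level in a low notched rest, its axis 48 mm above the bench. Origin on the axis. y axis: along the rod from knob to tip (it may be rolled about it): knob at y = -113 to -73 mm, rod from there to the tip at +87 mm; the last 10 mm is a round-ended nose 5 mm in diameter
- shaft_knob (a point): centre of the shaft's knob, on the shaft's axis at y = -93 mm from its origin; a black cylinder 24 mm in diameter, 40 mm long, coaxial with the rod: hold the shaft here, across the knob from above. Axes as shaft. The nearer notch of the rest is 39 to 57 mm from this point, up to 55 mm high
- wheel_a: stacker wheel of white plastic, 40 g: ten swept fingers 7 to 8 mm thick, 97 mm in diameter over all, on a tubular hub 28 mm long, 21 mm across, with a 13 mm straight through bore. Origin at the hub's centre, y axis along the bore (it may be turned about it). It stands upright, loose, its hub lying in notches of the cradle
- wheel_b: the second stacker wheel, the same as wheel_a and on one axis with it in the cradle, 56 mm apart centre to centre
- cradle_axis (a point): wheel cradle, fixed to the bench: wooden base 80 x 104 mm (104 along y), four notched aluminium plates, up to 74 mm high, that carry both hubs on one level axis. Point on that axis midway between the wheels (at y = +28 and -28 mm), 70 mm above the bench; y along the bores, z up. Open at both ends for the shaft, 6 mm free round it in the notches; the wheels lift straight up
- unit_axis (a point): delivery unit out of a banknote counter, fixed to the bench. Point on the axis of the shaft when laid in its saddles, midway between the plates, where the shaft's origin belongs, 75 mm above the bench. y along the shaft's axis; the cam lever is outside the plate at +y, the knob belongs outside the plate at -y, its inner face 18 mm from that plate's middle; tray lip at -x; z up
- saddle (a point): open-topped saddle in the side plate without lever, at y = -55 mm from unit_axis, on the shaft's axis; its twin is at +55 mm. 10.8 mm wide, with a flared mouth; the steel plates are 4 mm thick, 124 mm long, their tops 16 mm above the axis
- tray (a point): middle of the white tray between the unit's side plates, on its top face, 29 mm below the shaft's axis; two slots for the wheels run along x, 26 mm wide, centred at y = +28 and -28 mm. Axes as unit_axis
- lever (a joint): angle of the cam lever, rad. 0: open, as it starts, handle up, leaning 20 degrees to the unit's -x; grows as the handle swings over towards the unit's +x and down. Over-centre spring, up to 0.3 N m: below 0.8 it springs back open, above that it snaps shut. At 1.75 its nose clamps a shaft in the saddle, the handle pointing to +x, 10 degrees above level; 1.83 with no shaft
- lever_pivot (a point): the lever's hinge axis, parallel to the unit's y axis, at x = -24, y = +64.5, z = +10 mm from unit_axis, with the unit's axes; fixed
- lever_tip (a point): end of the lever's handle, 80 mm from the pivot, in the middle of its width; the black grip is 36 mm long, 15 mm wide, 11 mm thick
- spray_center (a point): bystander: a spray can, 52 mm in diameter, 150 mm high, standing; point at mid height
- solvent_center (a point): bystander: an amber bottle, 60 mm in diameter, 120 mm high, standing; point at mid height
- driver: bystander: a screwdriver, 170 mm long, lying on the bench; x axis along it
- tray_center (a point): bystander: a grey screw tray, 80 x 90 x 22 mm, on the bench; point at its centre
There are look-alikes about, which are no part of the job. There is more than one size of the shaft; the job needs the larger. What is shaped like the part that bears unit_axis but green is not meant.

How it is judged:
On the way, in this order (a step that is already met when the one before it is completed fails the run):
1. both wheels hang on the shaft and are lifted clear of the cradle (hubs more than 110 mm above the bench) (x of wheel_a in the frame of shaft between -0.005 and 0.005 m and z of wheel_a in the frame of shaft between -0.005 and 0.005 m and y of wheel_a in the frame of shaft between -0.065 and 0.07 m and x of wheel_b in the frame of shaft between -0.005 and 0.005 m and z of wheel_b in the frame of shaft between -0.005 and 0.005 m and y of wheel_b in the frame of shaft between -0.065 and 0.07 m and height (world z) of each of wheel_a, wheel_b above 0.11 m), for 0.2 s.
2. the shaft lies in both saddles, knob outside the plate without lever, a wheel in each slot (x of wheel_a in the frame of shaft between -0.005 and 0.005 m and z of wheel_a in the frame of shaft between -0.005 and 0.005 m and y of wheel_a in the frame of shaft between -0.065 and 0.07 m and x of wheel_b in the frame of shaft between -0.005 and 0.005 m and z of wheel_b in the frame of shaft between -0.005 and 0.005 m and y of wheel_b in the frame of shaft between -0.065 and 0.07 m and ((y of wheel_a in the frame of unit_axis between -0.04 and -0.016 m and y of wheel_b in the frame of unit_axis between 0.016 and 0.04 m) or (y of wheel_a in the frame of unit_axis between 0.016 and 0.04 m and y of wheel_b in the frame of unit_axis between -0.04 and -0.016 m)) and x of shaft in the frame of unit_axis between -0.004 and 0.004 m and z of shaft in the frame of unit_axis between -0.004 and 0.004 m and angle between the y axis of shaft and the y axis of unit_axis, either way round below 0.05 rad and y of shaft_knob in the frame of unit_axis between -0.105 and -0.081 m), for 0.2 s.
3. the cam lever is closed on the shaft (all of step 2 and value of joint lever above 1.65 rad), for 0.2 s.
At the end, for the whole second after the job is handed in: the shaft rests in both saddles (axis within 4 mm and 0.05 rad), knob outside the plate without the lever, within 12 mm of its place along the axis; both wheels on it, one in each tray slot (within 12 mm of its middle); the cam lever shut on it (beyond 1.65 rad) (all of step 3 and linear speed of shaft below 0.02 m/s); the robot touches nothing.
It fails at once if the gripper presses on a stacker wheel (more than 2 N) (contact force between the fingers and wheel_a above 2 N or contact force between the fingers and wheel_b above 2 N).
It fails at once if the spray can is moved more than 25 mm or tipped (distance of spray_center from where it was at the start of the episode above 0.025 m or angle between spray_center's own z axis and vertical above 0.4 rad).
It fails at once if the solvent bottle is moved more than 25 mm or tipped (distance of solvent_center from where it was at the start of the episode above 0.025 m or angle between solvent_center's own z axis and vertical above 0.4 rad).
It fails at once if the screwdriver is moved more than 25 mm (distance of driver from where it was at the start of the episode above 0.025 m).
It fails at once if the screw tray is moved more than 25 mm (distance of tray_center from where it was at the start of the episode above 0.025 m).
It also fails if it takes over 72 s, if anything falls off the work surface, if the arm or the gripper's body presses on something with over 40 N, if the wrist force passes 120 N, or if a joint passes its speed limit or range.

## Working session

There is one attempt and no reset: what is moved stays moved. The work goes in short steps, Python scripts to look and compute and a tool call to move; the robot and the scene stay as the last step left them, time stands still between calls to the robot, and variables do not carry over. Pictures are saved under pics/ and viewed, about 8 in all and at most 12, crops included, and the job is handed in when it is done.

Besides the shell and the picture viewer there is one more tool, called after ">>>" as name(argument=value, ...) on one line, values as JSON. play_rows: Moves the arm, as the interface text tells. Its arguments: {"type":"object","properties":{"motion":{"type":"array","items":{"type":"object","properties":{"fingers":{"type":"number"},"translation":{"type":"array","items":{"type":"number"}},"roll":{"type":"number"}}}}},"required":["motion"]}

```bash
mkdir -p pics
cat > h.py <<'E'
import numpy as np,cv2
from workcell import bot
def snap(n,f):
    c=bot.camera(n); im=cv2.cvtColor(c["pixels"],cv2.COLOR_RGB2BGR)
    cv2.imwrite(f"pics/{f}.png",im); np.savez(f"pics/{f}.npz",K=c["intrinsics"],T=c["world_to_cam"]); return im
def ray(f,u,v,fish=False):
    d=np.load(f"pics/{f}.npz");K=d["K"];T=d["T"]
    x=(u-K[0,2])/K[0,0];y=(v-K[1,2])/K[1,1]
    if fish:
        r=np.hypot(x,y);s=np.sin(r)/r if r>0 else 1;p=np.array([x*s,y*s,np.cos(r)])
    else: p=np.array([x,y,1.])
    R=T[:3,:3];return -R.T@T[:3,3],R.T@p
def atz(f,u,v,z,fish=False):
    o,d=ray(f,u,v,fish);return o+d*(z-o[2])/d[2]
def proj(f,P,fish=False):
    d=np.load(f"pics/{f}.npz");K=d["K"];T=d["T"]
    p=T[:3,:3]@np.array(P)+T[:3,3]
    if fish:
        r=np.hypot(p[0],p[1]);th=np.arctan2(r,p[2]);q=p[:2]/r*th
    else:q=p[:2]/p[2]
    return np.array([K[0,0]*q[0]+K[0,2],K[1,1]*q[1]+K[1,2]])
def big(f,x0,y0,x1,y1,s):
    im=cv2.imread(f"pics/{f}.png")[y0:y1,x0:x1]
    cv2.imwrite(f"pics/{f}_c{x0}_{y0}.png",cv2.resize(im,None,fx=s,fy=s,interpolation=cv2.INTER_CUBIC))
E
python3 - <<'E'
from h import *
a=snap("top","top0");b=snap("side","side0")
big("top0",0,0,560,420,1.42)
big("side0",0,0,560,420,1.42)
for f in("top0","side0"):
    d=np.load(f"pics/{f}.npz");print(d["K"],d["T"])
o=bot.get_obs();print({k:np.round(v,3) for k,v in o.items()})
E
```

```text
[[443.92811906   0.         279.07309918]
 [  0.         443.92811906 209.13638195]
 [  0.           0.           1.        ]] [[ 0.02778716 -0.99926274 -0.02649231  0.07739574]
 [-0.99207458 -0.02431904 -0.12327451  0.53714572]
 [ 0.12253936  0.02970779 -0.99201893  1.10699348]
 [ 0.          0.          0.          1.        ]]
[[450.1427726    0.         289.54242481]
 [  0.         450.1427726  206.18009107]
 [  0.           0.           1.        ]] [[ 0.9880415  -0.15413652  0.00399014 -0.53687208]
 [-0.09340128 -0.61890728 -0.779891    0.19008853]
 [ 0.12267921  0.77019199 -0.62590263  1.24633829]
 [ 0.          0.          0.          1.        ]]
{'clock': np.float64(0.1), 'joint_pos': array([-1.3  ,  0.241,  0.004,  1.335,  0.   ,  1.571]), 'joint_vel': array([ 0.002, -0.002,  0.003,  0.001, -0.   , -0.002]), 'tau': array([-0.0000e+00, -3.7314e+01,  2.5301e+01,  1.1000e-02, -0.0000e+00,
       -0.0000e+00]), 'eef_pos': array([ 0.134, -0.481,  0.244]), 'tool_rot': array([ 0.796, -0.605, -0.001, -0.001]), 'ft_force': array([-0.534,  0.757,  0.806]), 'ft_torque': array([ 0.022, -0.02 ,  0.014]), 'grip_width': np.float64(0.086)}
```

View pics/top0_c0_0.png

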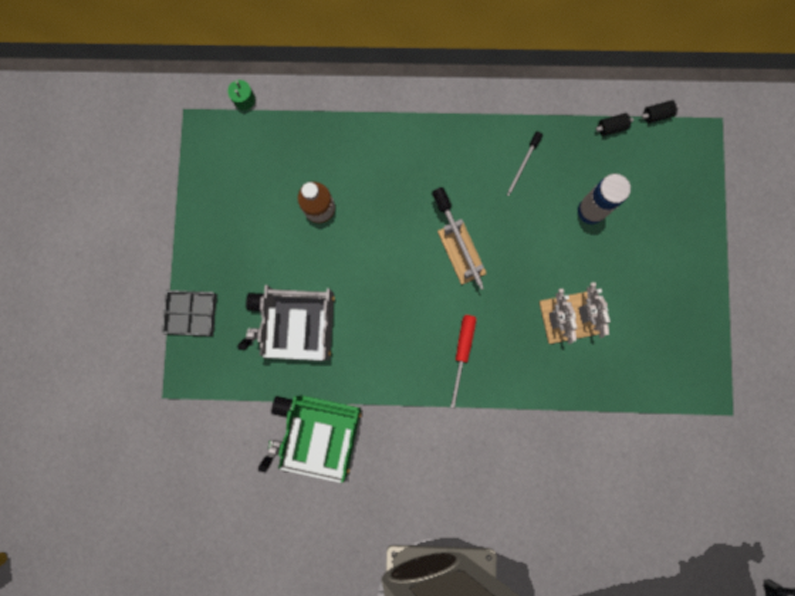

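View pics/side0_c0_0.png

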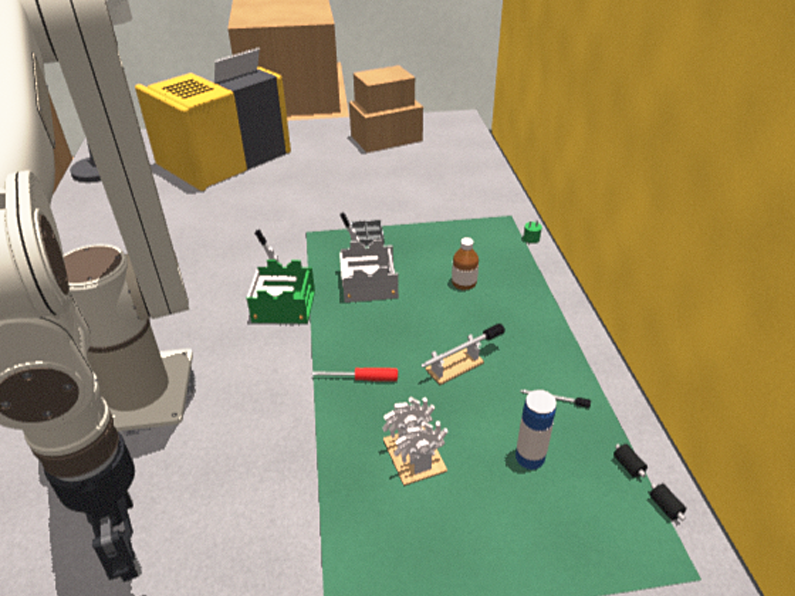

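Candidates (pixels in the enlarged top view):
- **Shaft:** large shaft in the rest, knob (442,200) and tip (481,287). The small look-alike lies loose at (537,140)–(509,193).
- **Unit:** grey (297,325), against the green look-alike (320,440).
- **Cradle:** (577,315).
- **Rollers:** black, at (614,124) and (660,112), not part of the job.

I choose the rest shaft and the grey unit, and check both in one close crop.

Run:
```python
from h import *
im=cv2.imread("pics/top0.png");C=np.zeros((600,800,3),np.uint8)
def put(x,y,w,h,X,Y,s=5):
    C[Y:Y+h*s,X:X+w*s]=cv2.resize(im[y:y+h,x:x+w],None,fx=s,fy=s,interpolation=cv2.INTER_CUBIC)
put(160,195,80,68,0,0); put(375,193,64,52,0,345); put(295,125,60,90,420,0)
cv2.imwrite("pics/m0.png",C)
for n,u,v in(("big knob",442,200),("big tip",481,287)):print(n,atz("top0",u/1.42,v/1.42,.048))
for n,u,v in(("small knob",539,135),("small tip",509,194)):print(n,atz("top0",u/1.42,v/1.42,.01))
for n,u,v in(("cradle",577,317),):print(n,atz("top0",u/1.42,v/1.42,.06))
for n,u,v in(("unit",297,325),):print(n,atz("top0",u/1.42,v/1.42,.075))
```

```text
Traceback (most recent call last):
ValueError: could not broadcast input array from shape (260,320,3) into shape (255,320,3)
```

Run:
```python
from h import *
im=cv2.imread("pics/top0.png");C=np.zeros((600,800,3),np.uint8)
def put(x,y,w,h,X,Y,s=5):
    C[Y:Y+h*s,X:X+w*s]=cv2.resize(im[y:y+h,x:x+w],None,fx=s,fy=s,interpolation=cv2.INTER_CUBIC)
put(160,195,80,66,0,0); put(375,195,64,52,0,335); put(295,125,60,90,420,0)
cv2.imwrite("pics/m0.png",C)
for n,u,v in(("big knob",442,200),("big tip",481,287)):print(n,atz("top0",u/1.42,v/1.42,.048))
for n,u,v in(("small knob",539,135),("small tip",509,194)):print(n,atz("top0",u/1.42,v/1.42,.01))
for n,u,v in(("cradle",577,317),):print(n,atz("top0",u/1.42,v/1.42,.06))
for n,u,v in(("unit",297,325),):print(n,atz("top0",u/1.42,v/1.42,.075))
```

```text
big knob [0.71303736 0.01275472 0.048     ]
big tip [ 0.55488868 -0.05976959  0.048     ]
small knob [ 0.854312 -0.170187  0.01    ]
small tip [ 0.73796554 -0.11417517  0.01      ]
cradle [ 0.5042257  -0.22642302  0.06      ]
unit [0.47645696 0.26189427 0.075     ]
```

View pics/m0.png

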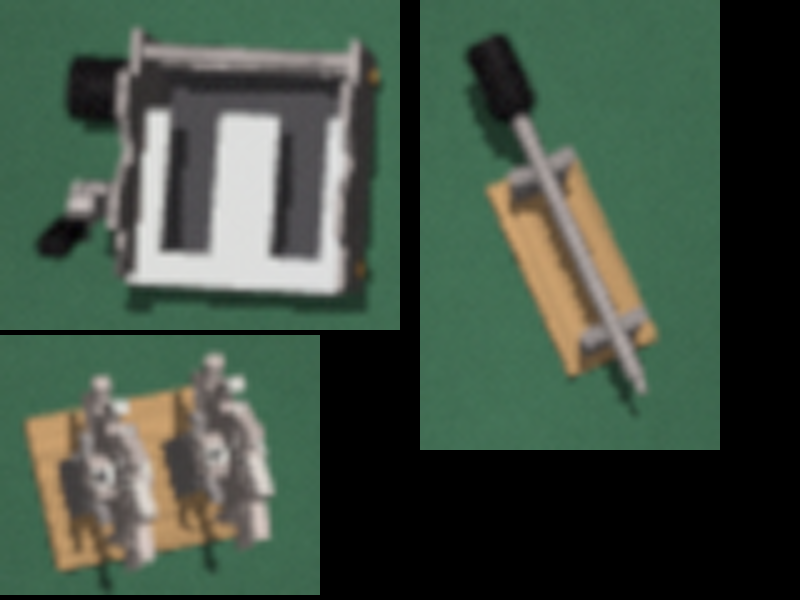

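The crop confirms the choice. The shaft in the rest is about 175 mm from knob to tip (the loose one is about 130 mm), with its knob at crop (501,78) and tip at (642,390). The unit is grey with its lever on the left (+y), and the cradle axis is tilted a little. I set out for above the knob.

```bash
cat >> h.py <<'E'
def go(P,hd):
    o=bot.get_obs();q=o["tool_rot"];h=2*np.arctan2(q[1],q[0]) if True else 0
    c,s=np.cos(h),np.sin(h);d=(np.array(P)-o["eef_pos"])*100
    r=(np.degrees(h)-hd+180)%360-180
    t=[d[0]*c+d[1]*s,d[0]*s-d[1]*c,-d[2]]
    n=max(np.linalg.norm(t)/4.17,abs(r)/7.16)
    print("head",round(np.degrees(h)%360,1),"trans",np.round(t,2),"roll",round(r,1),"rows>=",round(n,1),"tcp",np.round(o["eef_pos"],4),"q",np.round(o["joint_pos"],2),"F",np.round(o["ft_force"],1),"t",round(float(o["clock"]),1),"w",round(float(o["grip_width"]),4))
def atx(im,name):pass
E
python3 - <<'E'
from h import *
go([.60,-.06,.22],25); 
for n,(u,v) in {"knob":(311.2,140.6),"tip":(339.4,203),"rod":(308+0+11.5,152)}.items(): print(n,atz("top0",u,v,.048))
E
```

```text
head 285.5 trans [-28.12 -56.21   2.45] roll -99.5 rows>= 15.1 tcp [ 0.1336 -0.4812  0.2445] q [-1.3   0.24  0.    1.34  0.    1.57] F [-0.5  0.8  0.8] t 0.1 w 0.0856
knob [0.71368432 0.01294139 0.048     ]
tip [ 0.55265831 -0.06148152  0.048     ]
rod [ 0.6839687  -0.00895879  0.048     ]
```

>>> play_rows(motion=[{"fingers": -1,"translation": [-14,-28,1.2],"roll": -50},{"fingers": -1,"translation": [-14,-28,1.2],"roll": -50},{"fingers": -1,"translation": [-14,-28,1.2],"roll": -50},{"fingers": -1,"translation": [-14,-28,1.2],"roll": -50},{"fingers": -1,"translation": [-14,-28,1.2],"roll": -50},{"fingers": -1,"translation": [-14,-28,1.2],"roll": -50},{"fingers": -1,"translation": [-14,-28,1.2],"roll": -50},{"fingers": -1,"translation": [-14,-28,1.2],"roll": -50},{"fingers": -1,"translation": [-28.1,-56.2,2.45],"roll": -99.5},{"fingers": -1,"translation": [-28.1,-56.2,2.45],"roll": -99.5},{"fingers": -1,"translation": [-28.1,-56.2,2.45],"roll": -99.5},{"fingers": -1,"translation": [-28.1,-56.2,2.45],"roll": -99.5},{"fingers": -1,"translation": [-28.1,-56.2,2.45],"roll": -99.5},{"fingers": -1,"translation": [-28.1,-56.2,2.45],"roll": -99.5},{"fingers": -1,"translation": [-28.1,-56.2,2.45],"roll": -99.5},{"fingers": -1,"translation": [-28.1,-56.2,2.45],"roll": -99.5},{"fingers": -1,"translation": [-28.1,-56.2,2.45],"roll": -99.5},{"fingers": -1,"translation": [-28.1,-56.2,2.45],"roll": -99.5}])

```text
clock: 1.6
eef_pos: [0.6002, -0.0594, 0.2193]
tool_rot: [0.976, 0.218, -0.001, -0.0]
ft_force: [-0.6, -0.2, 0.1]
grip_width: 0.0854
```

Run:
```python
from h import *
go([.708,.011,.17],114.7)
```

```text
head 25.2 trans [12.75 -1.79  4.93] roll -89.5 rows>= 12.5 tcp [ 0.6002 -0.0594  0.2193] q [-0.1   0.46  0.25  1.37 -0.    1.03] F [-0.6 -0.2  0.1] t 1.6 w 0.0854
```

>>> play_rows(motion=[{"fingers": -1,"translation": [12.7,-1.8,4.9],"roll": -89.5},{"fingers": -1,"translation": [12.7,-1.8,4.9],"roll": -89.5},{"fingers": -1,"translation": [12.7,-1.8,4.9],"roll": -89.5},{"fingers": -1,"translation": [12.7,-1.8,4.9],"roll": -89.5},{"fingers": -1,"translation": [12.7,-1.8,4.9],"roll": -89.5},{"fingers": -1,"translation": [12.7,-1.8,4.9],"roll": -89.5},{"fingers": -1,"translation": [12.7,-1.8,4.9],"roll": -89.5},{"fingers": -1,"translation": [12.7,-1.8,4.9],"roll": -89.5},{"fingers": -1,"translation": [12.7,-1.8,4.9],"roll": -89.5},{"fingers": -1,"translation": [12.7,-1.8,4.9],"roll": -89.5},{"fingers": -1,"translation": [12.7,-1.8,4.9],"roll": -89.5},{"fingers": -1,"translation": [12.7,-1.8,4.9],"roll": -89.5},{"fingers": -1,"translation": [12.7,-1.8,4.9],"roll": -89.5},{"fingers": -1,"translation": [12.7,-1.8,4.9],"roll": -89.5},{"fingers": -1,"translation": [12.7,-1.8,4.9],"roll": -89.5}])

```text
clock: 2.85
eef_pos: [0.7068, 0.0078, 0.172]
tool_rot: [0.542, 0.84, -0.0, -0.0]
ft_force: [-0.1, 0.2, -0.4]
grip_width: 0.0853
```

Run:
```python
from h import *
go([.708,.011,.17],114.7)
snap("wrist","w0");big("w0",0,0,560,420,1.42)
o=bot.get_obs();print(proj("w0",[.7137,.0129,.048],True)*1.42,proj("w0",[.5527,-.0615,.048],True)*1.42)
```

```text
head 114.3 trans [0.24 0.24 0.2 ] roll -0.4 rows>= 0.1 tcp [0.7068 0.0078 0.172 ] q [ 0.01  0.7   0.55  1.41 -0.   -0.41] F [-0.1  0.2 -0.4] t 2.9 w 0.0853
[395.70900991 306.00124597] [392.76585958  -4.99884383]
```

View pics/w0_c0_0.png

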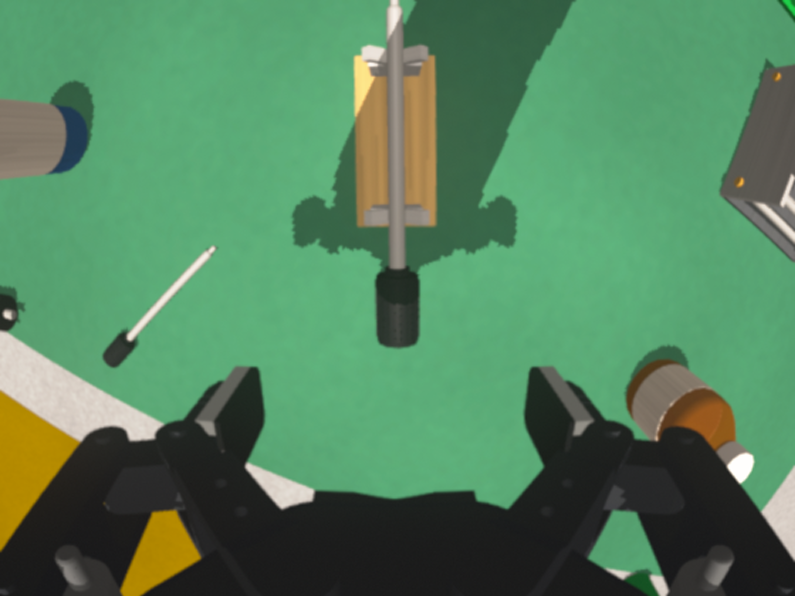

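The wrist view shows the knob centre at about (398,308) and the tip at (394,3), within 3 px of the prediction. The fingers straddle it symmetrically.

Run:
```python
from h import *
a=atz("w0",398/1.42,308/1.42,.048,True);b=atz("w0",394/1.42,2/1.42,.048,True)
d=b-a;D=np.degrees(np.arctan2(d[1],d[0]));print(a,b,np.linalg.norm(d),D)
go([a[0],a[1],.043],D-90)
```

```text
[0.71425228 0.01459104 0.048     ] [ 0.55644028 -0.05907229  0.048     ] 0.1741577324187328 -154.97781973416755
head 114.3 trans [ 0.29  0.93 12.9 ] roll -0.7 rows>= 3.1 tcp [0.707  0.0081 0.172 ] q [ 0.01  0.7   0.55  1.41 -0.   -0.41] F [ 0.7  0.3 -0.3] t 2.9 w 0.0854
```

>>> play_rows(motion=[{"fingers": -1,"translation": [0.3,1.1,6],"roll": -0.7},{"fingers": -1,"translation": [0.3,1.1,6],"roll": -0.7},{"fingers": -1,"translation": [0.3,1.1,9],"roll": -0.7},{"fingers": -1,"translation": [0.3,1.1,11],"roll": -0.7},{"fingers": -1,"translation": [0.3,1.1,12.9],"roll": -0.7},{"fingers": -1,"translation": [0.3,1.1,12.9],"roll": -0.7},{"fingers": -1,"translation": [0.3,1.1,12.9],"roll": -0.7},{"fingers": 1,"translation": [0.3,1.1,12.9],"roll": -0.7},{"fingers": 1,"translation": [0.3,1.1,12.9],"roll": -0.7},{"fingers": 1,"translation": [0.3,1.1,12.9],"roll": -0.7},{"fingers": 1,"translation": [0.3,1.1,12.9],"roll": -0.7},{"fingers": 1,"translation": [0.3,1.1,12.9],"roll": -0.7},{"fingers": 1,"translation": [0.3,1.1,12.9],"roll": -0.7},{"fingers": 1,"translation": [0.3,1.1,12.9],"roll": -0.7},{"fingers": 1,"translation": [0.3,1.1,12.9],"roll": -0.7},{"fingers": 1,"translation": [0.3,1.1,12.9],"roll": -0.7},{"fingers": 1,"translation": [0.3,1.1,12.9],"roll": -0.7}])

```text
clock: 4.32
eef_pos: [0.7171, 0.0162, 0.0435]
tool_rot: [0.536, 0.844, 0.0, 0.001]
ft_force: [1.8, -2.5, 4.3]
grip_width: 0.0222
```

Run:
```python
from h import *
go([.66,-.01,.2],114.7)
```

```text
head 115.2 trans [  0.06  -6.29 -15.65] roll 0.5 rows>= 4.0 tcp [0.7171 0.0162 0.0435] q [ 0.02  0.8   0.39  1.16 -0.   -0.42] F [ 1.8 -2.5  4.3] t 4.3 w 0.0222
```

>>> play_rows(motion=[{"fingers": 1,"translation": [0,0,-1],"roll": 0},{"fingers": 1,"translation": [0,0,-3],"roll": 0},{"fingers": 1,"translation": [0,0,-6],"roll": 0},{"fingers": 1,"translation": [0,0,-9],"roll": 0},{"fingers": 1,"translation": [0,0,-12],"roll": 0},{"fingers": 1,"translation": [0,-4,-15],"roll": 0},{"fingers": 1,"translation": [0,-7,-17.5],"roll": 0},{"fingers": 1,"translation": [0,-7,-17.5],"roll": 0},{"fingers": 1,"translation": [0,-7,-17.5],"roll": 0}])

```text
clock: 5.07
eef_pos: [0.6523, -0.0135, 0.221]
tool_rot: [0.536, 0.844, 0.001, 0.001]
ft_force: [-0.6, -0.2, -1.5]
grip_width: 0.0219
```

Run:
```python
from h import *
A=atz("top0",380,212,.01)[:2];B=atz("top0",387,242,.01)[:2];C=atz("top0",375+49,195+40.4,.01)[:2]
print("edges",A,B,C,np.linalg.norm(A-B),np.degrees(np.arctan2(*(A-B)[::-1])),np.degrees(np.arctan2(*(B-C)[::-1])))
h=np.radians(102);u=np.array([np.cos(h),np.sin(h)]);c=(A+B)/2-.052*u;print("c",c)
print("can",atz("top0",596/1.42,215/1.42,0),atz("top0",615/1.42,188/1.42,.15))
k=c-.215*u;print(k,np.hypot(*k))
go([.50,-.15,.24],70)
go([*k,.24],12)
# unit: from montage corners
for n,X,Y,z in(("LT",137,40,.091),("RT",355,48,.091),("LB",125,275,.08),("RB",350,290,.08)):print(n,atz("top0",160+X/5,195+Y/5,z))
```

```text
edges [ 0.53686526 -0.17129647] [ 0.4591907  -0.18928026] [ 0.47874585 -0.28432619] 0.07972925141213968 13.035857804281475 101.62603634238815
c [ 0.50883939 -0.23115204]
can [ 0.70358615 -0.2786689   0.        ] [ 0.71008791 -0.2669367   0.15      ]
[ 0.5535404  -0.44145378] 0.7080172418512023
head 115.1 trans [ -5.88 -19.59  -1.9 ] roll 45.1 rows>= 6.3 tcp [ 0.6523 -0.0135  0.221 ] q [-0.02  0.56  0.42  1.43  0.   -0.46] F [-0.6 -0.2 -1.5] t 5.1 w 0.0219
head 115.1 trans [-34.54 -27.13  -1.9 ] roll 103.1 rows>= 14.4 tcp [ 0.6523 -0.0135  0.221 ] q [-0.02  0.56  0.42  1.43  0.   -0.46] F [-0.6 -0.2 -1.5] t 5.1 w 0.0219
LT [0.53760638 0.31565384 0.091     ]
RT [0.53624537 0.20792462 0.091     ]
LB [0.42266934 0.3179993  0.08      ]
RB [0.41835422 0.206998   0.08      ]
```

>>> play_rows(motion=[{"fingers": 1,"translation": [-5.9,-19.6,-1.9],"roll": 45},{"fingers": 1,"translation": [-5.9,-19.6,-1.9],"roll": 45},{"fingers": 1,"translation": [-5.9,-19.6,-1.9],"roll": 45},{"fingers": 1,"translation": [-5.9,-19.6,-1.9],"roll": 45},{"fingers": 1,"translation": [-5.9,-19.6,-1.9],"roll": 45},{"fingers": 1,"translation": [-5.9,-19.6,-1.9],"roll": 45},{"fingers": 1,"translation": [-32,-26.4,-1.9],"roll": 103},{"fingers": 1,"translation": [-32,-26.4,-1.9],"roll": 103},{"fingers": 1,"translation": [-32,-26.4,-1.9],"roll": 103},{"fingers": 1,"translation": [-32,-26.4,-1.9],"roll": 103},{"fingers": 1,"translation": [-32,-26.4,-1.9],"roll": 103},{"fingers": 1,"translation": [-32,-26.4,-1.9],"roll": 103},{"fingers": 1,"translation": [-32,-26.4,-1.9],"roll": 103},{"fingers": 1,"translation": [-32,-26.4,-1.9],"roll": 103},{"fingers": 1,"translation": [-32,-26.4,-1.9],"roll": 103},{"fingers": 1,"translation": [-32,-26.4,-1.9],"roll": 103},{"fingers": 1,"translation": [-32,-26.4,-1.9],"roll": 103}])

```text
clock: 6.48
eef_pos: [0.5507, -0.4145, 0.2344]
tool_rot: [0.994, 0.107, -0.001, -0.001]
ft_force: [0.1, -0.1, -1.7]
grip_width: 0.0223
```

Run:
```python
from h import *
go([.5535,-.4415,.2],12)
snap("wrist","w1");a=snap("side","s1");
s=cv2.imread("pics/s1.png")[230:400,180:400]
w=cv2.imread("pics/w1.png")
C=np.zeros((600,800,3),np.uint8)
w2=w[0:300,60:500]; w2=cv2.resize(w2,None,fx=1.8,fy=1.8,interpolation=cv2.INTER_CUBIC)[:540];C[:540,:792]=w2
cv2.imwrite("pics/m1.png",C)
for P in ([.5088,-.2312,.07],):print((proj("w1",P,True)-[60,0])*1.8)
```

```text
head 12.3 trans [-0.31  2.7   3.44] roll 0.3 rows>= 1.1 tcp [ 0.5507 -0.4145  0.2344] q [-0.65  0.65  0.61  1.53  0.    0.71] F [ 0.1 -0.1 -1.7] t 6.5 w 0.0223
[388.25199767  -9.03122826]
```

View pics/m1.png

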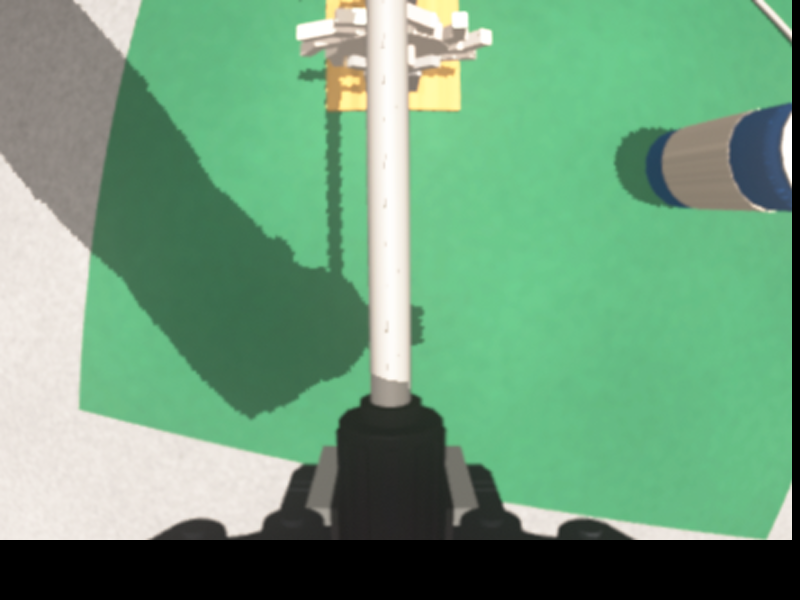

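The wrist view shows the rod straight up the picture at u ≈ 389, the wheel behind it, and the cradle base's near corners at (327,110) and (461,110). The shaft hides the bore, so I work out the axis from the base edge.

Run:
```python
from h import *
for z in(.008,.012,.016):
    L=atz("w1",60+327/1.8,110/1.8,z,True);R=atz("w1",60+461/1.8,110/1.8,z,True);d=L-R
    A=atz("top0",380,212,z);B=atz("top0",387,242,z)
    h=np.arctan2(d[1],d[0])-np.pi/2+np.pi/1
    w=np.linalg.norm(d);hd=np.degrees(np.arctan2(d[1],d[0]))
    n=(A+B)/2-(L+R)/2
    print(z,L,R,"width",w,"edge",hd,"axis head",np.degrees(np.arctan2(n[1],n[0])),"len",np.linalg.norm(n),"mid",(L+R)/2,"c",(A+B+L+R)/4)
k=np.linalg.inv(np.eye(3))
# rod line in wrist view -> direction heading at approx height
e=bot.get_obs();zz=e["eef_pos"][2]+.005
p=atz("w1",60+390/1.8,380/1.8,zz,True);q=atz("w1",60+387/1.8,20/1.8,zz,True);d=q-p
print("rod",p,q,np.degrees(np.arctan2(d[1],d[0])),np.linalg.norm(d),zz)
o=np.array([.5507,-.4145,zz]);D=np.radians(102.3)
for s in(0,.02,.18):print(s,proj("s1",o+s*np.array([np.cos(D),np.sin(D),0])))
big("s1",200,200,360,320,5)
```

```text
0.008 [ 0.48388393 -0.29081494  0.008     ] [ 0.56230616 -0.2736218   0.008     ] width 0.08028480105359437 edge -167.63422360850015 axis head 103.77531988732865 len 0.10452519388861214 mid [ 0.52309504 -0.28221837  0.008     ] c [ 0.51065053 -0.231459    0.008     ]
0.012 [ 0.48446971 -0.29145146  0.012     ] [ 0.56200937 -0.27445181  0.012     ] width 0.07938127327384761 edge -167.6342236085002 axis head 103.83776722558646 len 0.10615551085771756 mid [ 0.52323954 -0.28295163  0.012     ] c [ 0.51054475 -0.23141436  0.012     ]
0.016 [ 0.48505549 -0.29208798  0.016     ] [ 0.56171258 -0.27528182  0.016     ] width 0.07847774549410093 edge -167.6342236085002 axis head 103.89832539717797 len 0.1077859501149165 mid [ 0.52338404 -0.2836849   0.016     ] c [ 0.51043896 -0.23136972  0.016     ]
rod [ 0.54303237 -0.38176299  0.24063153] [ 0.52581022 -0.30561306  0.24063153] 102.74368271346317 0.0780731362235002 0.24063153095673465
0 [327.99048129 316.85601582]
0.02 [323.55365681 308.85112283]
0.18 [292.81993637 253.40152283]
```

View pics/s1_c200_200.png

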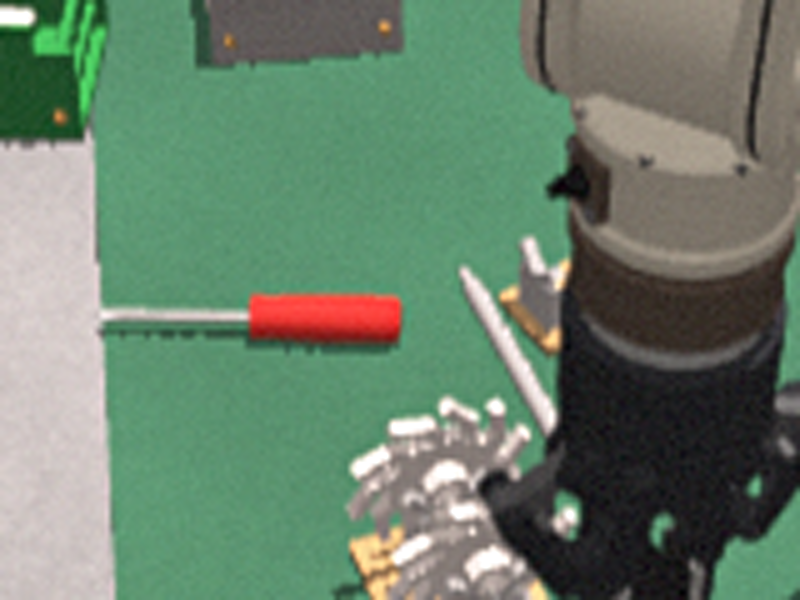

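The side crop shows the rod tip at (463,270) against a predicted (464,267), so there is no sag and the tip is 180 mm from the TCP. The cradle axis comes out at heading ≈ 102.9°, centre (0.511,-0.2315). Next I go to the pre-insertion pose.

Run:
```python
from h import *
c=np.array([.511,-.2315]);h=np.radians(102.9);u=np.array([np.cos(h),np.sin(h)])
k=c-.227*u;print(k,np.hypot(*k));go([*k,.13],12.9)
```

```text
[ 0.56167778 -0.45277079] 0.7214452950047816
head 12.3 trans [ 0.24  3.98 10.56] roll -0.6 rows>= 2.7 tcp [ 0.5508 -0.4144  0.2356] q [-0.65  0.65  0.61  1.53  0.    0.71] F [-0.1 -0.4 -0.8] t 6.6 w 0.0223
```

>>> play_rows(motion=[{"fingers": 1,"translation": [0.25,4.0,0],"roll": -0.6},{"fingers": 1,"translation": [0.25,4.0,0],"roll": -0.6},{"fingers": 1,"translation": [0.25,4.0,4],"roll": -0.6},{"fingers": 1,"translation": [0.25,4.0,8],"roll": -0.6},{"fingers": 1,"translation": [0.25,4.0,10.5],"roll": -0.6},{"fingers": 1,"translation": [0.25,4.0,10.5],"roll": -0.6},{"fingers": 1,"translation": [0.25,4.0,10.5],"roll": -0.6}])

```text
clock: 7.17
eef_pos: [0.5606, -0.4525, 0.1301]
tool_rot: [0.994, 0.112, -0.002, -0.002]
ft_force: [-0.7, -0.1, -0.2]
grip_width: 0.0221
```

Run:
```python
from h import *
c=np.array([.511,-.2315]);h=np.radians(102.9);u=np.array([np.cos(h),np.sin(h)])
k=c-.227*u;go([*k,.066],12.9)
```

```text
head 12.9 trans [0.1  0.05 6.41] roll -0.0 rows>= 1.5 tcp [ 0.5606 -0.4525  0.1301] q [-0.68  0.76  0.53  1.35  0.    0.67] F [-0.7 -0.1 -0.2] t 7.2 w 0.0221
```

Reach is fine. I lower to the axis height and check in the wrist view before inserting.

>>> play_rows(motion=[{"fingers": 1,"translation": [0.1,0,3.5],"roll": 0},{"fingers": 1,"translation": [0.1,0,5.5],"roll": 0},{"fingers": 1,"translation": [0.1,0,6.4],"roll": 0},{"fingers": 1,"translation": [0.1,0,6.4],"roll": 0},{"fingers": 1,"translation": [0.1,0,6.4],"roll": 0}])

```text
clock: 7.58
eef_pos: [0.5635, -0.4542, 0.0703]
tool_rot: [0.994, 0.112, 0.001, 0.001]
ft_force: [0.2, -0.3, -0.1]
grip_width: 0.0223
```

Run:
```python
from h import *
c=np.array([.511,-.2315]);h=np.radians(102.9);u=np.array([np.cos(h),np.sin(h)])
go([*(c-.093*u),.066],12.9)
snap("wrist","w2");snap("side","s2")
C=np.zeros((600,800,3),np.uint8)
w=cv2.imread("pics/w2.png")[0:180,180:380];C[:540,:400]=cv2.resize(w,None,fx=2,fy=3)[:540,:400] if 0 else cv2.resize(w,(400,360))[:540] if 0 else cv2.resize(w,(400,360)).repeat(1,0)[:360] if 0 else np.pad(cv2.resize(w,(400,360),interpolation=cv2.INTER_CUBIC),((0,180),(0,0),(0,0)))
s=cv2.imread("pics/s2.png")[270:390,260:340];C[:600,400:800]=cv2.resize(s,(400,600),interpolation=cv2.INTER_CUBIC)
cv2.imwrite("pics/m2.png",C)
for y in(-.042,-.045,.042):
  P=[*(c+y*u),.07];print(y,"side",(proj("s2",P)-[260,270])*5+[400,0],"wrist",(proj("w2",P,True)-[180,0])*2)
```

```text
head 12.8 trans [ -0.16 -13.58   0.43] roll -0.1 rows>= 3.3 tcp [ 0.5635 -0.4542  0.0703] q [-0.68  0.79  0.45  1.22  0.    0.67] F [ 0.2 -0.3 -0.1] t 7.6 w 0.0223
-0.042 side [589.36714756 225.20323628] wrist [ 187.98367049 -242.91613975]
-0.045 side [591.8276558  230.05343563] wrist [ 187.96237695 -234.54232908]
0.042 side [524.35344996  97.04703314] wrist [ 188.65232736 -413.85934616]
```

View pics/m2.png

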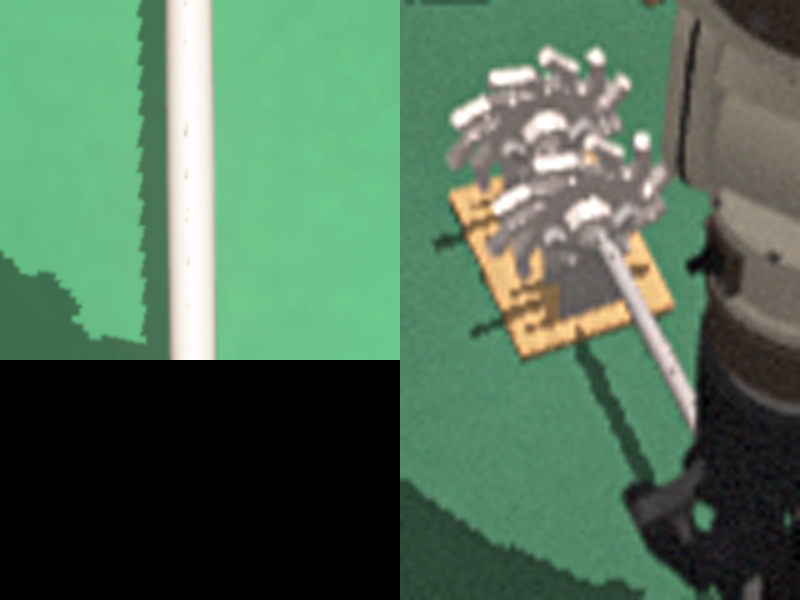

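In the side view the rod tip is at (597,235), just meeting the hub's end face, and lines up with the hub as far as can be seen. The measured TCP z of 0.0703 is 4 mm above the target, so I check whether it was still moving.

Run:
```python
from h import *
c=np.array([.511,-.2315]);h=np.radians(102.9);u=np.array([np.cos(h),np.sin(h)])
go([*(c-.227*u),.066],12.9)
go([*(c-.093*u),.066],12.9)
```

```text
head 12.8 trans [-0.18 -0.24  0.52] roll -0.1 rows>= 0.1 tcp [ 0.564  -0.4547  0.0712] q [-0.68  0.79  0.45  1.22  0.    0.67] F [-0.1  0.4 -0.9] t 7.7 w 0.0225
head 12.8 trans [ -0.2  -13.64   0.52] roll -0.1 rows>= 3.3 tcp [ 0.564  -0.4547  0.0712] q [-0.68  0.79  0.45  1.22  0.    0.67] F [-0.1  0.4 -0.9] t 7.7 w 0.0225
```

>>> play_rows(motion=[{"fingers": 1,"translation": [-0.15,-0.1,0.5],"roll": -0.1},{"fingers": 1,"translation": [-0.15,-0.1,0.5],"roll": -0.1},{"fingers": 1,"translation": [-0.15,-0.1,0.5],"roll": -0.1},{"fingers": 1,"translation": [-0.15,-0.1,0.5],"roll": -0.1}])

```text
clock: 8.02
eef_pos: [0.5607, -0.453, 0.0632]
tool_rot: [0.994, 0.112, 0.0, 0.0]
ft_force: [0.3, -0.9, -1.3]
grip_width: 0.0218
```

Run:
```python
from h import *
c=np.array([.511,-.2315]);h=np.radians(102.9);u=np.array([np.cos(h),np.sin(h)])
go([*(c-.227*u),.066],12.9)
o=bot.get_obs();q=o["tool_rot"]
from scipy.spatial.transform import Rotation as R
print(q,R.from_quat(q).as_matrix()[:,2])
```

```text
head 12.9 trans [ 0.1   0.   -0.28] roll 0.0 rows>= 0.1 tcp [ 0.5607 -0.453   0.0632] q [-0.68  0.79  0.43  1.21  0.    0.67] F [ 0.3 -0.9 -1.3] t 8.0 w 0.0218
[9.93660120e-01 1.12425700e-01 1.20648632e-04 1.15274718e-04] [ 2.65687149e-04 -2.01959766e-04 -9.99999944e-01]
```

>>> play_rows(motion=[{"fingers": 1,"translation": [0.1,0,-0.3],"roll": 0},{"fingers": 1,"translation": [0.1,0,-0.3],"roll": 0},{"fingers": 1,"translation": [0.1,0,-0.3],"roll": 0},{"fingers": 1,"translation": [0.1,0,-0.3],"roll": 0}])

```text
clock: 8.35
eef_pos: [0.5618, -0.4527, 0.066]
tool_rot: [0.994, 0.113, 0.0, 0.0]
ft_force: [0.4, -0.2, -1.0]
grip_width: 0.0221
```

Run:
```python
from h import *
c=np.array([.511,-.2315]);h=np.radians(102.9);u=np.array([np.cos(h),np.sin(h)])
for i in range(3):
  go([*(c-.093*u),.066],12.9);bot.camera("top")
```

```text
head 12.9 trans [-1.00e-02 -1.34e+01 -0.00e+00] roll 0.0 rows>= 3.2 tcp [ 0.5618 -0.4527  0.066 ] q [-0.68  0.79  0.44  1.21 -0.    0.67] F [ 0.4 -0.2 -1. ] t 8.3 w 0.0221
head 12.9 trans [ -0.   -13.39  -0.02] roll 0.0 rows>= 3.2 tcp [ 0.5617 -0.4526  0.0658] q [-0.68  0.79  0.44  1.21  0.    0.67] F [-0.2  0.5 -0.8] t 8.4 w 0.0224
head 12.9 trans [  0.   -13.39  -0.03] roll 0.0 rows>= 3.2 tcp [ 0.5616 -0.4526  0.0657] q [-0.68  0.79  0.44  1.21 -0.    0.67] F [-0.4 -0.4 -1.5] t 8.4 w 0.0218
```

>>> play_rows(motion=[{"fingers": 1,"translation": [0,-0.3,0],"roll": 0},{"fingers": 1,"translation": [0,-0.6,0],"roll": 0},{"fingers": 1,"translation": [0,-0.9,0],"roll": 0},{"fingers": 1,"translation": [0,-1.2,0],"roll": 0},{"fingers": 1,"translation": [0,-1.5,0],"roll": 0},{"fingers": 1,"translation": [0,-1.8,0],"roll": 0},{"fingers": 1,"translation": [0,-2.2,0],"roll": 0},{"fingers": 1,"translation": [0,-2.6,0],"roll": 0},{"fingers": 1,"translation": [0,-3,0],"roll": 0},{"fingers": 1,"translation": [0,-3,0],"roll": 0}])

```text
clock: 9.33
eef_pos: [0.5548, -0.4224, 0.0659]
tool_rot: [0.994, 0.113, -0.0, -0.0]
ft_force: [-0.3, -0.1, -2.1]
grip_width: 0.0219
```

Run:
```python
from h import *
c=np.array([.511,-.2315]);h=np.radians(102.9);u=np.array([np.cos(h),np.sin(h)])
go([*(c-.093*u),.066],12.9);snap("side","s3");print(bot.get_obs()["ft_torque"])
big("s3",260,270,360,370,6)
P=[.5545,-.422,.07]
o=bot.get_obs()["eef_pos"]+[0,0,.0045]
for s in(.18,):print((proj("s3",[*(o[:2]+s*u),o[2]])-[260,270])*6)
```

```text
head 13.0 trans [-0.000e+00 -1.029e+01 -1.000e-02] roll 0.1 rows>= 2.5 tcp [ 0.5548 -0.4224  0.0659] q [-0.65  0.75  0.34  1.17  0.    0.69] F [-0.3 -0.1 -2.1] t 9.3 w 0.0219
[-0.05139967 -0.06993506 -0.00339248]
[202.7347389  220.75914338]
```

View pics/s3_c260_270.png

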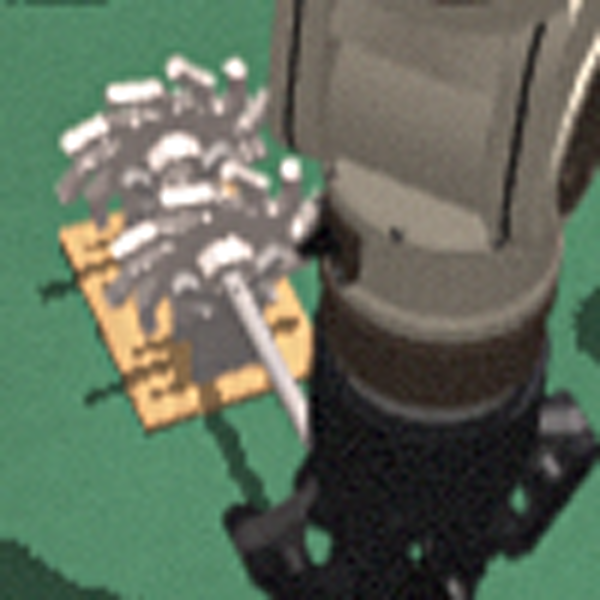

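The rod enters the near hub at (235,280) with no contact force, and the wheels have not moved. I go on through the second wheel (8 views used).

>>> play_rows(motion=[{"fingers": 1,"translation": [0,-0.4,0],"roll": 0},{"fingers": 1,"translation": [0,-0.8,0],"roll": 0},{"fingers": 1,"translation": [0,-1.2,0],"roll": 0},{"fingers": 1,"translation": [0,-1.6,0],"roll": 0},{"fingers": 1,"translation": [0,-2,0],"roll": 0},{"fingers": 1,"translation": [0,-2.4,0],"roll": 0},{"fingers": 1,"translation": [0,-2.8,0],"roll": 0},{"fingers": 1,"translation": [0,-3.2,0],"roll": 0},{"fingers": 1,"translation": [0,-3.6,0],"roll": 0},{"fingers": 1,"translation": [0,-4,0],"roll": 0},{"fingers": 1,"translation": [0,-4.5,0],"roll": 0},{"fingers": 1,"translation": [0,-5,0],"roll": 0},{"fingers": 1,"translation": [0,-5.5,0],"roll": 0},{"fingers": 1,"translation": [0,-6,0],"roll": 0},{"fingers": 1,"translation": [0,-6,0],"roll": 0}])

```text
clock: 10.63
eef_pos: [0.5413, -0.3637, 0.0658]
tool_rot: [0.994, 0.113, -0.0, -0.0]
ft_force: [0.4, 0.5, -0.8]
grip_width: 0.0222
```

Run:
```python
from h import *
c=np.array([.511,-.2315]);h=np.radians(102.9);u=np.array([np.cos(h),np.sin(h)])
go([*(c-.093*u),.066],12.9);print(bot.get_obs()["ft_torque"])
```

```text
head 13.0 trans [ 0.01 -4.26 -0.02] roll 0.1 rows>= 1.0 tcp [ 0.5413 -0.3637  0.0658] q [-0.59  0.66  0.18  1.09  0.    0.75] F [ 0.4  0.5 -0.8] t 10.6 w 0.0222
[-0.02728632 -0.01494867 -0.02079095]
```

Still no force. I finish the insertion and then lift gently.

>>> play_rows(motion=[{"fingers": 1,"translation": [0,-0.6,0],"roll": 0},{"fingers": 1,"translation": [0,-1.2,0],"roll": 0},{"fingers": 1,"translation": [0,-1.8,0],"roll": 0},{"fingers": 1,"translation": [0,-2.4,0],"roll": 0},{"fingers": 1,"translation": [0,-3,0],"roll": 0},{"fingers": 1,"translation": [0,-3.6,0],"roll": 0},{"fingers": 1,"translation": [0,-4.2,0],"roll": 0},{"fingers": 1,"translation": [0,-4.2,0],"roll": 0},{"fingers": 1,"translation": [0,-4.2,0],"roll": 0},{"fingers": 1,"translation": [0,-4.2,-0.4],"roll": 0},{"fingers": 1,"translation": [0,-4.2,-0.9],"roll": 0},{"fingers": 1,"translation": [0,-4.2,-1.5],"roll": 0},{"fingers": 1,"translation": [0,-4.2,-2.2],"roll": 0},{"fingers": 1,"translation": [0,-4.2,-3.2],"roll": 0},{"fingers": 1,"translation": [0,-4.2,-4.5],"roll": 0},{"fingers": 1,"translation": [0,-4.2,-6],"roll": 0},{"fingers": 1,"translation": [0,-4.2,-7.5],"roll": 0},{"fingers": 1,"translation": [0,-4.2,-9],"roll": 0},{"fingers": 1,"translation": [0,-4.2,-9],"roll": 0},{"fingers": 1,"translation": [0,-4.2,-9],"roll": 0}])

```text
clock: 12.3
eef_pos: [0.533, -0.3246, 0.1575]
tool_rot: [0.994, 0.112, 0.001, 0.001]
ft_force: [-0.9, 0.3, -2.9]
grip_width: 0.0222
```

Run:
```python
from h import *
go([.48,.15,.2],0)
snap("side","s4");snap("top","t4");C=np.zeros((600,800,3),np.uint8)
C[:480,:400]=cv2.resize(cv2.imread("pics/s4.png")[200:320,260:360],(400,480),interpolation=cv2.INTER_CUBIC)
C[:600,400:]=cv2.resize(cv2.imread("pics/t4.png")[150:300,360:460],(400,600),interpolation=cv2.INTER_CUBIC)
cv2.imwrite("pics/m4.png",C)
o=bot.get_obs()["eef_pos"]+[0,0,.0045];h=np.radians(102.9);u=np.array([np.cos(h),np.sin(h),0])
for s in(.065,.121,.18):print(s,(proj("s4",o+s*u)-[260,200])*4,(proj("t4",o+s*u)-[360,150])*4+[400,0])
```

```text
head 12.9 trans [  5.44 -47.45  -4.25] roll 12.9 rows>= 11.5 tcp [ 0.533  -0.3246  0.1575] q [-0.55  0.53  0.2   1.24 -0.    0.8 ] F [-0.9  0.3 -2.9] t 12.3 w 0.0222
0.065 [144.82682055 343.0348227 ] [691.32357414 255.42175339]
0.121 [108.17795423 274.80469132] [594.2079078  275.00315231]
0.18 [ 72.50610591 208.39349932] [491.90837377 295.62977272]
```

View pics/m4.png

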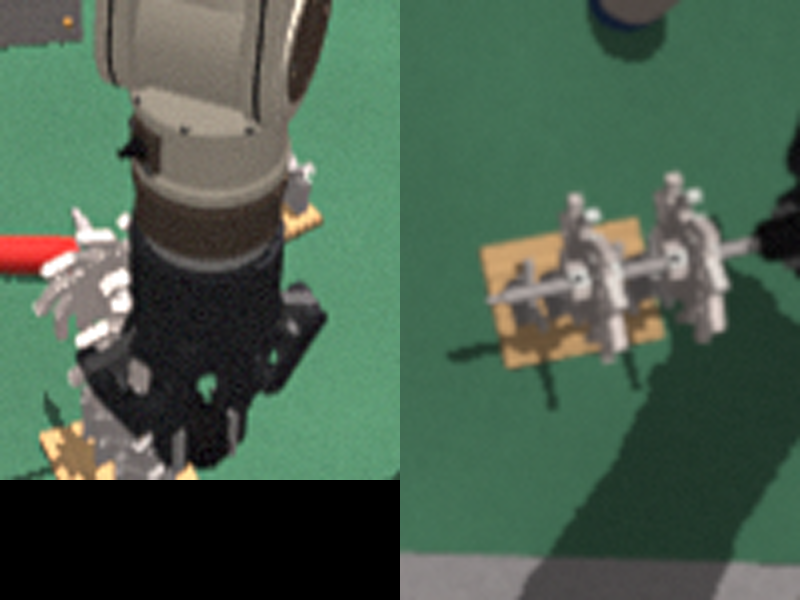

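The top view shows both hubs on the shaft, at (580,280) and (675,258), clear of the cradle. The tip is at (492,299) against a predicted (492,296), and the weight reads 2.9 N. Next I carry it beside the unit with gentle ramps, so the wheels do not slide.

>>> play_rows(motion=[{"fingers": 1,"translation": [0,-0.3,-1],"roll": 0},{"fingers": 1,"translation": [0,-0.9,-2],"roll": 0},{"fingers": 1,"translation": [0,-1.8,-3.5],"roll": 0},{"fingers": 1,"translation": [0,-2.9,-5],"roll": 0},{"fingers": 1,"translation": [-0.2,-4.2,-6.5],"roll": 0},{"fingers": 1,"translation": [-0.4,-5.6,-8],"roll": 0},{"fingers": 1,"translation": [-0.7,-7,-8.8],"roll": 0},{"fingers": 1,"translation": [-1,-8.5,-9.2],"roll": 0},{"fingers": 1,"translation": [-1.3,-10,-9.2],"roll": 0},{"fingers": 1,"translation": [-1.6,-11.5,-9.2],"roll": 0},{"fingers": 1,"translation": [-1.9,-13,-9.2],"roll": 0},{"fingers": 1,"translation": [-2.2,-14.5,-9.2],"roll": 0},{"fingers": 1,"translation": [-2.5,-16,-9.2],"roll": 0},{"fingers": 1,"translation": [-2.8,-17.5,-9.2],"roll": 0},{"fingers": 1,"translation": [-3.1,-19,-9.2],"roll": 0},{"fingers": 1,"translation": [-3.4,-20.5,-9.2],"roll": 0},{"fingers": 1,"translation": [-3.7,-22,-9.2],"roll": 0},{"fingers": 1,"translation": [-4,-23.5,-9.2],"roll": 0},{"fingers": 1,"translation": [-4.2,-25,-9.2],"roll": 0},{"fingers": 1,"translation": [-4.4,-26.5,-9.2],"roll": 0}])

```text
clock: 14.07
eef_pos: [0.4293, -0.0744, 0.2483]
tool_rot: [0.994, 0.113, 0.0, 0.0]
ft_force: [-0.1, 0.2, -1.5]
grip_width: 0.022
```

>>> play_rows(motion=[{"fingers": 1,"translation": [-0.1,-1.5,0],"roll": 1},{"fingers": 1,"translation": [-0.2,-3,0],"roll": 2},{"fingers": 1,"translation": [-0.3,-4.5,0],"roll": 3},{"fingers": 1,"translation": [-0.4,-6,0],"roll": 4},{"fingers": 1,"translation": [-0.5,-7.5,0],"roll": 5},{"fingers": 1,"translation": [-0.6,-9,0],"roll": 6},{"fingers": 1,"translation": [-0.7,-10.5,0],"roll": 7},{"fingers": 1,"translation": [-0.8,-12,0],"roll": 8},{"fingers": 1,"translation": [-0.9,-13.5,0],"roll": 9},{"fingers": 1,"translation": [-1,-15,0],"roll": 10},{"fingers": 1,"translation": [-1.1,-16.5,0],"roll": 11},{"fingers": 1,"translation": [-1.2,-18,0],"roll": 12},{"fingers": 1,"translation": [-1.3,-19.3,0],"roll": 13},{"fingers": 1,"translation": [-1.3,-20.3,0],"roll": 14},{"fingers": 1,"translation": [-1.3,-20.9,0],"roll": 14.3},{"fingers": 1,"translation": [-1.3,-21.2,0],"roll": 14.3},{"fingers": 1,"translation": [-1.3,-21.4,0],"roll": 14.3},{"fingers": 1,"translation": [-1.3,-21.4,0],"roll": 14.3},{"fingers": 1,"translation": [-1.3,-21.4,0],"roll": 14.3}])

```text
clock: 15.65
eef_pos: [0.3696, 0.1299, 0.2479]
tool_rot: [1.0, -0.012, 0.0, 0.0]
ft_force: [0.8, 0.1, -2.2]
grip_width: 0.0224
```

Run:
```python
from h import *
go([.48,.17,.2],-1.4)
snap("wrist","w5");big("w5",0,0,560,420,1.42)
for P in ([.53,.207,.091],[.42,.207,.091],[.48,.262,.075]):print(proj("w5",P,True)*1.42)
```

```text
head 358.6 trans [10.94 -4.28  4.79] roll 0.0 rows>= 3.0 tcp [0.3696 0.1299 0.2479] q [ 0.34  0.02 -0.24  1.3  -0.    1.93] F [ 0.8  0.1 -2.2] t 15.7 w 0.0224
[631.52046171 163.07669418]
[473.18682388 156.01651837]
[554.53317324  79.30318946]
```

View pics/w5_c0_0.png

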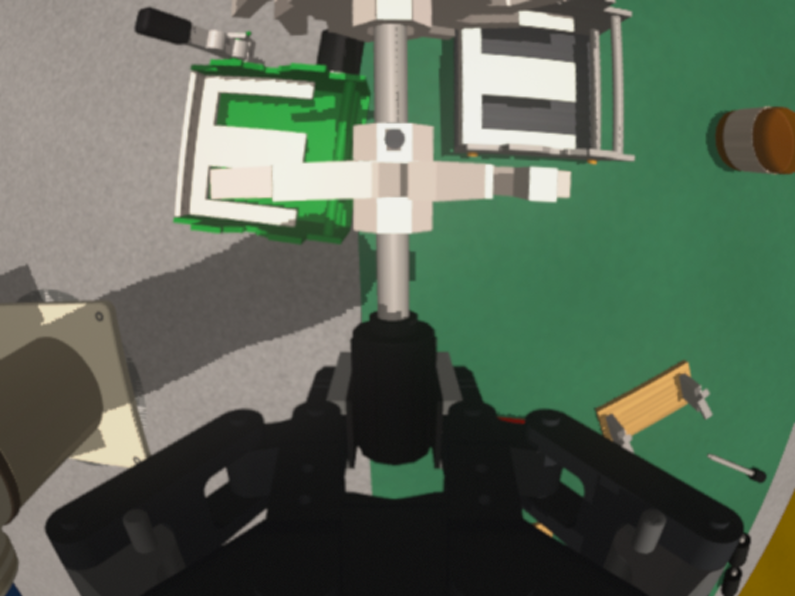

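The wrist view shows the grey unit clearly. The tray slots are centred at about (528,41) and (528,109), and the plate without the lever runs from (455,152) to (632,158). One enlarged montage should give the saddle's position in x.

Run:
```python
from h import *
C=np.zeros((600,800,3),np.uint8)
def put(f,x,y,w,h,X,Y,s):
    r=cv2.resize(cv2.imread(f"pics/{f}.png")[y:y+h,x:x+w],None,fx=s,fy=s,interpolation=cv2.INTER_CUBIC);C[Y:Y+r.shape[0],X:X+r.shape[1]]=r
put("w5",310,85,130,32,0,0,6);put("side0",232,160,55,56,0,200,7);put("top0",180,195,60,66,410,200,6)
cv2.imwrite("pics/m5.png",C)
for n,u,v in(("slot+",528,41),("slot-",528,109),("s+a",482,41),("s+b",575,41)):print(n,atz("w5",u/1.42,v/1.42,.046,True))
for x in(.42,.44,.46,.48,.50,.52):
  P=[x,.207,.091];print(x,"w",(proj("w5",P,True)-[310,85])*6,"s",(proj("side0",P)-[232,160])*7+[0,200],"t",(proj("top0",P)-[180,195])*6+[410,200])
```

```text
slot+ [0.47114441 0.29647844 0.046     ]
slot- [0.4690938  0.24402757 0.046     ]
s+a [0.4365419  0.29421453 0.046     ]
s+b [0.50873156 0.3002984  0.046     ]
0.42 w [139.38094599 149.22472551] s [ 57.5352803  414.74849975] t [706.45054947 543.21371437]
0.44 w [272.30577935 151.39470926] s [102.52669301 410.74226603] t [708.50347773 493.54514563]
0.46 w [401.04367782 155.24139147] s [147.36099382 406.75002224] t [710.54708219 444.10215672]
0.48 w [524.74701527 160.57891424] s [192.03900426 402.77169523] t [712.58142625 394.88321433]
0.5 w [642.78939653 167.19831599] s [236.56154014 398.80721237] t [714.60657269 345.88679906]
0.52 w [754.76084618 174.88230638] s [280.9294116 394.8565015] t [716.62258376 297.11140516]
```

View pics/m5.png

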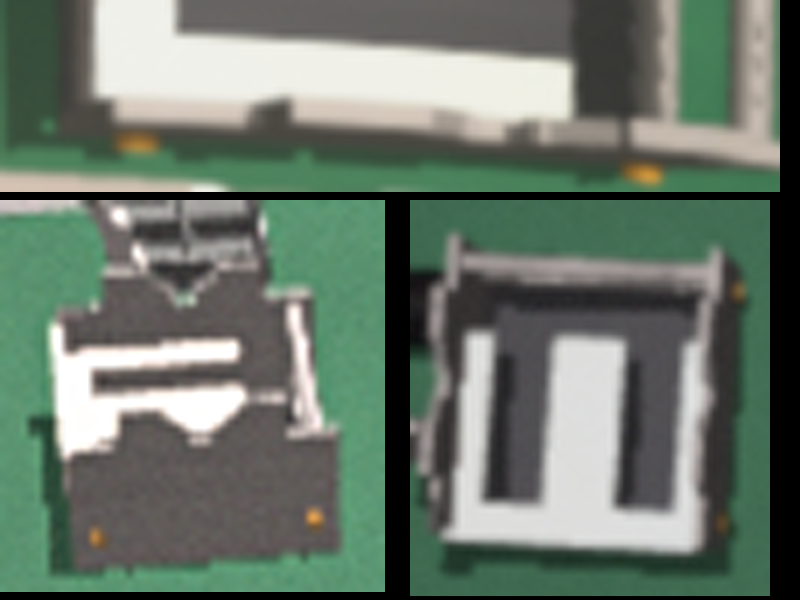

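The side crop shows the knob-side plate with its V mouth centred at about (202,402), bottom at (203,440), and humps from 115 to 287 px. I now compute the axis from this.

Run:
```python
from h import *
def atp(f,u,v,ax,val,fish=False):
    o,d=ray(f,u,v,fish);return o+d*(val-o[ax])/d[ax]
for y in(.205,.21,.215):print("V",y,atp("side0",232+203/7,160+240/7,1,y),"mouth",atp("side0",232+202/7,160+202/7,1,y))
for z in(.0705,.08):print("w notch",z,atz("w5",310+523/6,85+125/6,z,True))
print("w hump edges",atz("w5",310+270/6,85+112/6,.08,True))
g=cv2.cvtColor(cv2.imread("pics/w5.png"),cv2.COLOR_BGR2GRAY).astype(float)
for c in(360,385):
  p=g[0:125,c-2:c+3].mean(1);d=np.diff(p);
  for r in range(1,123):
    if abs(d[r])>14 and abs(d[r])>=abs(d[r-1]) and abs(d[r])>abs(d[r+1]):
      print(c,r,round(d[r]),"z46",np.round(atz("w5",c,r+1.,.046,True)[:2],4),"z91",np.round(atz("w5",c,r+1.,.091,True)[:2],4))
g=cv2.cvtColor(cv2.imread("pics/top0.png"),cv2.COLOR_BGR2GRAY).astype(float)
for r in(228,238):
  p=g[r-2:r+3,180:242].mean(0);d=np.diff(p)
  for i in range(1,60):
    if abs(d[i])>14 and abs(d[i])>=abs(d[i-1]) and abs(d[i])>abs(d[i+1]):
      print("top",r,180+i,round(d[i]),"z46",np.round(atz("top0",181.+i,r+.5,.046)[:2],4),"z91",np.round(atz("top0",181.+i,r+.5,.091)[:2],4))
```

```text
V 0.205 [0.48399495 0.205      0.07116815] mouth [0.48430872 0.205      0.09241943]
V 0.21 [0.48438736 0.21       0.06736598] mouth [0.48470252 0.21       0.08871129]
V 0.215 [0.48477978 0.215      0.06356381] mouth [0.48509633 0.215      0.08500315]
w notch 0.0705 [0.48753119 0.2134147  0.0705    ]
w notch 0.08 [0.48390712 0.2129651  0.08      ]
w hump edges [0.44236001 0.2134152  0.08      ]
360 3 -43 z46 [0.4599 0.3242] z91 [0.4478 0.3072]
360 9 20 z46 [0.4595 0.3171] z91 [0.4474 0.3011]
360 15 -26 z46 [0.4591 0.3102] z91 [0.4471 0.295 ]
360 28 20 z46 [0.4583 0.2953] z91 [0.4464 0.2822]
360 39 65 z46 [0.4577 0.2831] z91 [0.4459 0.2716]
360 67 -76 z46 [0.4566 0.2527] z91 [0.4449 0.2454]
360 74 16 z46 [0.4564 0.2453] z91 [0.4448 0.239 ]
360 91 74 z46 [0.456  0.2274] z91 [0.4444 0.2235]
360 100 -23 z46 [0.4559 0.218 ] z91 [0.4443 0.2154]
360 104 -45 z46 [0.4559 0.2138] z91 [0.4443 0.2118]
360 117 18 z46 [0.4558 0.2003] z91 [0.4442 0.2001]
360 121 -23 z46 [0.4558 0.1962] z91 [0.4442 0.1965]
385 9 55 z46 [0.4872 0.3199] z91 [0.4713 0.3034]
385 19 -77 z46 [0.4864 0.3081] z91 [0.4707 0.2
[... 819 characters left out ...]
[0.4801 0.2448] z91 [0.4767 0.2373]
top 228 224 65 z46 [0.4806 0.227 ] z91 [0.4772 0.2202]
top 228 229 -57 z46 [0.4809 0.2142] z91 [0.4775 0.2079]
top 228 234 21 z46 [0.4813 0.2015] z91 [0.4778 0.1957]
top 238 183 -50 z46 [0.4525 0.3303] z91 [0.4502 0.3193]
top 238 187 69 z46 [0.4528 0.3201] z91 [0.4505 0.3095]
top 238 192 -85 z46 [0.4531 0.3073] z91 [0.4508 0.2973]
top 238 195 19 z46 [0.4533 0.2997] z91 [0.451  0.2899]
top 238 201 67 z46 [0.4537 0.2844] z91 [0.4514 0.2753]
top 238 214 -89 z46 [0.4546 0.2513] z91 [0.4522 0.2435]
top 238 223 65 z46 [0.4552 0.2284] z91 [0.4528 0.2216]
top 238 228 -63 z46 [0.4555 0.2157] z91 [0.4531 0.2094]
top 238 233 22 z46 [0.4559 0.203 ] z91 [0.4534 0.1972]
```

Run:
```python
from h import *
def atp(f,u,v,ax,val,fish=False):
    o,d=ray(f,u,v,fish);return o+d*(val-o[ax])/d[ax]
n=atp("side0",232+203/7,160+240/7,1,.2128);f=atp("side0",232+184/7,160+100/7,1,.3228);print(n,f)
d=f-n;print(np.degrees(np.arctan2(d[1],d[0])))
hd=89.;h=np.radians(hd);u=np.array([np.cos(h),np.sin(h)]);c=np.array([.4855,.2678])
k=c-.093*u;print(k);go([*k,.155],hd-90)
```

```text
[0.48460712 0.2128     0.06523676] [0.48712942 0.3228     0.06668521]
88.68643631697059
[0.48387693 0.17481416]
head 358.6 trans [11.32 -4.78  9.28] roll -0.4 rows>= 3.7 tcp [0.3696 0.1298 0.2478] q [ 0.34  0.02 -0.24  1.31 -0.    1.93] F [ 0.6 -0.5 -2.5] t 15.7 w 0.0226
```

Run:
```python
from h import *
t=bot.get_obs()["eef_pos"]
for z in(.2478+.0045+.0085,.2478+.015):
  for r in(123,160,200,232):print(z,r,(atz("w5",393/1.42,r/1.42,z,True)-t)[1])
```

```text
0.2608 123 0.08088562107786254
0.2608 160 0.07156705804799154
0.2608 200 0.061524556740605946
0.2608 232 0.05341497756411542
0.2628 123 0.08068276525437362
0.2628 160 0.07152508872512098
0.2628 200 0.061655972830016365
0.2628 232 0.05368640685202122
```

>>> play_rows(motion=[{"fingers": 1,"translation": [0.6,-0.2,0],"roll": 0},{"fingers": 1,"translation": [1.6,-0.6,0],"roll": 0},{"fingers": 1,"translation": [3,-1.2,0],"roll": 0},{"fingers": 1,"translation": [4.5,-1.8,0],"roll": 0},{"fingers": 1,"translation": [6,-2.4,0],"roll": 0},{"fingers": 1,"translation": [7.5,-3,0],"roll": 0},{"fingers": 1,"translation": [9,-3.6,0],"roll": 0},{"fingers": 1,"translation": [10.2,-4.2,0],"roll": 0},{"fingers": 1,"translation": [11,-4.6,0],"roll": 0},{"fingers": 1,"translation": [11.3,-4.8,0],"roll": 0},{"fingers": 1,"translation": [11.3,-4.8,2],"roll": 0},{"fingers": 1,"translation": [11.3,-4.8,4],"roll": 0},{"fingers": 1,"translation": [11.3,-4.8,6],"roll": 0},{"fingers": 1,"translation": [11.3,-4.8,8],"roll": 0},{"fingers": 1,"translation": [11.3,-4.8,9.3],"roll": 0},{"fingers": 1,"translation": [11.3,-4.8,9.3],"roll": 0},{"fingers": 1,"translation": [11.3,-4.8,9.3],"roll": 0}])

```text
clock: 17.12
eef_pos: [0.4831, 0.1751, 0.1543]
tool_rot: [1.0, -0.012, -0.001, 0.0]
ft_force: [0.0, -0.4, -2.0]
grip_width: 0.0221
```

Run:
```python
from h import *
go([.4837,.1748,.07],-1.3)
snap("top","t6")
g=cv2.imread("pics/t6.png")
# rod & tip check: predicted positions of knob, wheels, tip
o=bot.get_obs()["eef_pos"]+[0,0,.0045];h=np.radians(88.6);u=np.array([np.cos(h),np.sin(h),0])
C=np.zeros((600,800,3),np.uint8);C[:440,:]=cv2.resize(g[180:268,140:300],(800,440),interpolation=cv2.INTER_CUBIC)
for s in(.0,.065,.121,.18):print(s,(proj("t6",o+s*u)-[140,180])*5)
cv2.imwrite("pics/m6.png",C)
```

```text
head 358.6 trans [0.07 0.03 8.43] roll -0.1 rows>= 2.0 tcp [0.4831 0.1751 0.1543] q [ 0.35  0.33 -0.12  1.12  0.    1.94] F [ 0.  -0.4 -2. ] t 17.1 w 0.0221
0.0 [500.96432842 218.18564617]
0.065 [359.47654918 211.1329885 ]
0.121 [238.05358865 205.08048999]
0.18 [110.59791694 198.72728248]
```

The near wheel measures 67 mm from the TCP (ideal 65), so it fits its slot. I lower slowly into the saddles.

>>> play_rows(motion=[{"fingers": 1,"translation": [0.05,0,1],"roll": 0},{"fingers": 1,"translation": [0.05,0,2],"roll": 0},{"fingers": 1,"translation": [0.05,0,3],"roll": 0},{"fingers": 1,"translation": [0.05,0,4],"roll": 0},{"fingers": 1,"translation": [0.05,0,5],"roll": 0},{"fingers": 1,"translation": [0.05,0,5.7],"roll": 0},{"fingers": 1,"translation": [0.05,0,6.2],"roll": 0},{"fingers": 1,"translation": [0.05,0,6.6],"roll": 0},{"fingers": 1,"translation": [0.05,0,7],"roll": 0},{"fingers": 1,"translation": [0.05,0,7.3],"roll": 0},{"fingers": 1,"translation": [0.05,0,7.3],"roll": 0}])

```text
clock: 18.08
eef_pos: [0.4839, 0.1753, 0.0813]
tool_rot: [1.0, -0.012, -0.0, 0.0]
ft_force: [-0.2, -0.5, -2.0]
grip_width: 0.0219
```

Run:
```python
from h import *
go([.4837,.1748,.0705],-1.3);print(bot.get_obs()["ft_torque"])
```

```text
head 358.6 trans [-0.02  0.05  1.08] roll -0.1 rows>= 0.3 tcp [0.4839 0.1753 0.0813] q [ 0.35  0.4  -0.22  0.95  0.    1.94] F [-0.2 -0.5 -2. ] t 18.1 w 0.0219
[-0.16453425  0.0769632  -0.02828487]
```

>>> play_rows(motion=[{"fingers": 1,"translation": [0,0.05,0.25],"roll": 0},{"fingers": 1,"translation": [0,0.05,0.5],"roll": 0},{"fingers": 1,"translation": [0,0.05,0.7],"roll": 0},{"fingers": 1,"translation": [0,0.05,0.9],"roll": 0},{"fingers": 1,"translation": [0,0.05,1.0],"roll": 0},{"fingers": 1,"translation": [0,0.05,1.0],"roll": 0},{"fingers": 1,"translation": [0,0.05,1.0],"roll": 0}])

```text
clock: 18.67
eef_pos: [0.485, 0.175, 0.0744]
tool_rot: [1.0, -0.012, 0.001, -0.001]
ft_force: [-4.1, -3.3, 13.8]
grip_width: 0.0226
```

Run:
```python
from h import *
go([.4837,.1748,.0705],-1.3);print(bot.get_obs()["ft_torque"])
snap("side","s7");snap("top","t7");C=np.zeros((600,800,3),np.uint8)
C[:600,:440]=cv2.resize(cv2.imread("pics/s7.png")[130:220,225:291],(440,600),interpolation=cv2.INTER_CUBIC)
C[:420,440:]=cv2.resize(cv2.imread("pics/t7.png")[190:274,165:237],(360,420),interpolation=cv2.INTER_CUBIC)
cv2.imwrite("pics/m7.png",C)
```

```text
head 358.6 trans [-0.13  0.02  0.39] roll -0.1 rows>= 0.1 tcp [0.485  0.175  0.0744] q [ 0.35  0.41 -0.23  0.93  0.    1.94] F [-4.1 -3.3 13.8] t 18.7 w 0.0226
[-0.2197017   0.790994    0.15583116]
```

Contact at 14 N up and -4 N in x means the rod touches the +x flank of the mouth. I ease off 2 mm towards -x.

>>> play_rows(motion=[{"fingers": 1,"translation": [0,0,-0.4],"roll": 0},{"fingers": 1,"translation": [-0.15,0,-0.4],"roll": 0},{"fingers": 1,"translation": [-0.25,0,-0.4],"roll": 0},{"fingers": 1,"translation": [-0.25,0,-0.4],"roll": 0}])

```text
clock: 19.1
eef_pos: [0.481, 0.1748, 0.0753]
tool_rot: [1.0, -0.012, -0.001, 0.0]
ft_force: [-0.3, 0.1, -1.6]
grip_width: 0.0221
```

Run:
```python
from h import *
go([.4837,.1748,.0705],-1.3);print(bot.get_obs()["ft_torque"])
```

```text
head 358.6 trans [ 0.27 -0.01  0.48] roll -0.1 rows>= 0.1 tcp [0.481  0.1748 0.0753] q [ 0.35  0.4  -0.24  0.93  0.    1.94] F [-0.3  0.1 -1.6] t 19.1 w 0.0221
[-0.18987991  0.05526187  0.0056801 ]
```

>>> play_rows(motion=[{"fingers": 1,"translation": [0,0,0.15],"roll": 0},{"fingers": 1,"translation": [0,0,0.3],"roll": 0},{"fingers": 1,"translation": [0,0,0.45],"roll": 0},{"fingers": 1,"translation": [0,0,0.45],"roll": 0},{"fingers": 1,"translation": [0,0,0.45],"roll": 0}])

```text
clock: 19.52
eef_pos: [0.4814, 0.1748, 0.0708]
tool_rot: [1.0, -0.012, -0.0, 0.0]
ft_force: [-0.4, -0.4, -1.6]
grip_width: 0.0221
```

Run:
```python
from h import *
go([.4837,.1748,.0705],-1.3);print(bot.get_obs()["ft_torque"])
```

```text
head 358.6 trans [ 0.23 -0.    0.03] roll -0.1 rows>= 0.1 tcp [0.4814 0.1748 0.0708] q [ 0.35  0.41 -0.24  0.92 -0.    1.94] F [-0.4 -0.4 -1.6] t 19.5 w 0.0221
[-0.19409003  0.02210724  0.01577139]
```

It is free of force at the seat height. I press 1 mm lower to confirm the seat, then release.

>>> play_rows(motion=[{"fingers": 1,"translation": [0,0,0.1],"roll": 0},{"fingers": 1,"translation": [0,0,0.1],"roll": 0},{"fingers": 1,"translation": [0,0,0.1],"roll": 0}])

```text
clock: 19.77
eef_pos: [0.4815, 0.1749, 0.0703]
tool_rot: [1.0, -0.012, -0.0, 0.0]
ft_force: [-1.1, -1.6, -1.8]
grip_width: 0.0226
```

Run:
```python
from h import *
go([.4837,.1748,.0705],-1.3);print(bot.get_obs()["ft_torque"])
snap("side","s7");snap("top","t7");C=np.zeros((600,800,3),np.uint8)
C[:600,:440]=cv2.resize(cv2.imread("pics/s7.png")[130:220,225:291],(440,600),interpolation=cv2.INTER_CUBIC)
C[:420,440:]=cv2.resize(cv2.imread("pics/t7.png")[190:274,165:237],(360,420),interpolation=cv2.INTER_CUBIC)
cv2.imwrite("pics/m7.png",C)
o=bot.get_obs()["eef_pos"]+[0,0,.0045];h=np.radians(88.6);u=np.array([np.cos(h),np.sin(h),0])
for s in(.065,.121,.18):print(s,(proj("t7",o+s*u)-[165,190])*5+[440,0])
```

```text
head 358.6 trans [ 0.22  0.01 -0.02] roll -0.1 rows>= 0.1 tcp [0.4815 0.1749 0.0703] q [ 0.35  0.41 -0.24  0.92  0.    1.94] F [-1.1 -1.6 -1.8] t 19.8 w 0.0226
[-0.14824465  0.16508272 -0.02497842]
0.065 [705.59093878 182.07247428]
0.121 [593.39232952 176.44753581]
0.18 [475.58603948 170.54146319]
```

>>> play_rows(motion=[{"fingers": 0.2,"translation": [0,0,0],"roll": 0},{"fingers": -0.2,"translation": [0,0,0],"roll": 0},{"fingers": -0.2,"translation": [0,0,0],"roll": 0},{"fingers": -0.2,"translation": [0,0,0],"roll": 0},{"fingers": -0.2,"translation": [0,0,0],"roll": 0},{"fingers": -0.2,"translation": [0,0,0],"roll": 0},{"fingers": -0.2,"translation": [0,0,-2],"roll": 0},{"fingers": -0.2,"translation": [0,0,-5],"roll": 0},{"fingers": -0.2,"translation": [0,0,-9],"roll": 0},{"fingers": -0.2,"translation": [0,0,-13],"roll": 0},{"fingers": -0.2,"translation": [0,6,-16],"roll": 0},{"fingers": -0.2,"translation": [0,10,-16],"roll": 0},{"fingers": -0.2,"translation": [0,12,-16],"roll": 0},{"fingers": -0.2,"translation": [0,12,-16],"roll": 0}])

```text
clock: 21.03
eef_pos: [0.4791, 0.0493, 0.2321]
tool_rot: [1.0, -0.016, 0.001, 0.001]
ft_force: [0.4, 0.2, 0.1]
grip_width: 0.0514
```

Run:
```python
from h import *
go([.4837,.1748,.0705],-1.3)
snap("side","s8");snap("top","t8");snap("wrist","w8")
C=np.zeros((600,800,3),np.uint8)
C[:420,:400]=cv2.resize(cv2.imread("pics/s8.png")[130:214,230:310],(400,420),interpolation=cv2.INTER_CUBIC)
C[:350,400:]=cv2.resize(cv2.imread("pics/t8.png")[195:265,170:250],(400,350),interpolation=cv2.INTER_CUBIC)
C[355:600,400:]=cv2.resize(cv2.imread("pics/w8.png")[0:171,140:420],(400,245),interpolation=cv2.INTER_CUBIC)
cv2.imwrite("pics/m8.png",C)
h=np.radians(88.7);u=np.array([np.cos(h),np.sin(h),0]);c=np.array([.484,.2678,.075])
for s in(-.113,-.093,-.073,-.028,.028,.087):print(s,"s",(proj("s8",c+s*u)-[230,130])*5,"t",(proj("t8",c+s*u)-[170,195])*5+[400,0],"w",(proj("w8",c+s*u,True)-[140,0])/.7+[400,355])
a=np.radians(20);x=np.array([u[1],-u[0],0]);p=c-.024*x+.0645*u+[0,0,.01];t=p-.08*np.sin(a)*x+[0,0,.08*np.cos(a)]
print("lever piv,tip",p,t,(proj("s8",t)-[230,130])*5,(proj("t8",t)-[170,195])*5+[400,0],(proj("w8",t,True)-[140,0])/.7+[400,355])
```

```text
head 358.2 trans [  0.06 -12.56  16.16] roll -0.5 rows>= 4.9 tcp [0.4791 0.0493 0.2321] q [ 0.1   0.21 -0.07  1.29 -0.    1.71] F [0.4 0.2 0.1] t 21.0 w 0.0514
-0.113 s [159.24479293 365.87902122] t [811.86880009 164.86711704] w [595.93064937 473.53269267]
-0.093 s [156.52620681 345.98490591] t [771.54011714 162.91635326] w [595.73100205 441.60529413]
-0.073 s [153.8672781  326.52735256] t [731.2591755  160.96789881] w [595.53336642 410.4638718 ]
-0.028 s [148.09288455 284.27139804] t [640.80117244 156.59229854] w [595.10440772 344.42619799]
0.028 s [141.28423505 234.44694793] t [528.56669408 151.16333486] w [594.61726987 271.95766674]
0.087 s [134.52688516 184.99789894] t [410.7202044  145.46290909] w [594.17202285 208.04093196]
lever piv,tip [0.46146951 0.33282789 0.085     ] [0.43411494 0.33344866 0.16017541] [52.40826279 99.97627779] [401.0179362  243.25003298] [494.20690411 156.07196808]
```

View pics/m8.png

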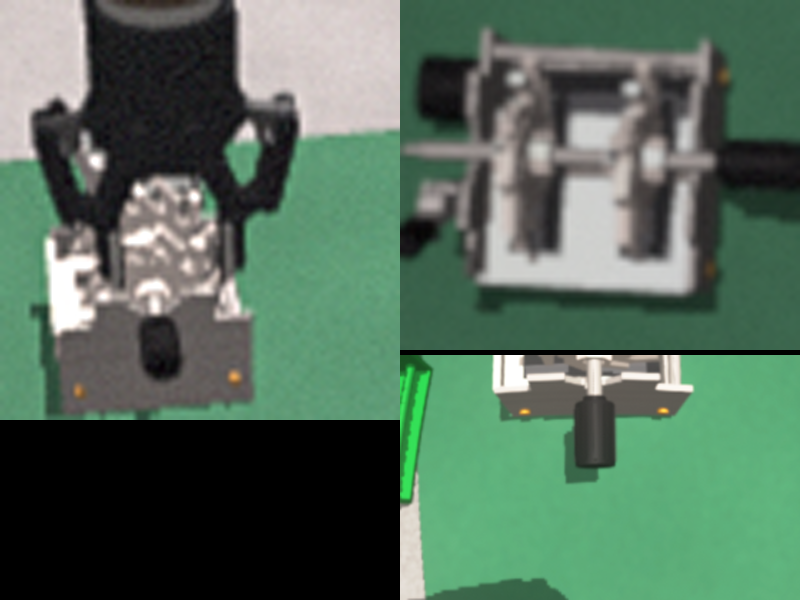

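The last view shows it seated level. The rod is in both saddles (top view row ≈ 155, as predicted), with a wheel in each slot (hubs ≈ 540 and 650, discs in the slots) and the knob outside the plate at the predicted place. The lever grip's end is at (400,245), matching the predicted tip (401,243). Next I go behind the lever with shut fingers.

Run:
```python
from h import *
go([.392,.333,.232],-1.3);go([.392,.333,.139],-1.3)
```

```text
head 358.5 trans [ -9.39 -27.6   -0.17] roll -0.2 rows>= 7.0 tcp [0.4788 0.0547 0.2303] q [ 0.11  0.21 -0.07  1.29  0.    1.71] F [0.5 0.5 0.2] t 21.2 w 0.0513
head 358.5 trans [ -9.39 -27.6    9.13] roll -0.2 rows>= 7.3 tcp [0.4788 0.0547 0.2303] q [ 0.11  0.21 -0.07  1.29  0.    1.71] F [0.5 0.5 0.2] t 21.2 w 0.0513
```

>>> play_rows(motion=[{"fingers": 1,"translation": [-9.4,-10,0],"roll": 0},{"fingers": 1,"translation": [-9.4,-10,0],"roll": 0},{"fingers": 1,"translation": [-9.4,-10,0],"roll": 0},{"fingers": 1,"translation": [-9.4,-10,0],"roll": 0},{"fingers": 1,"translation": [-9.4,-27.6,0],"roll": 0},{"fingers": 1,"translation": [-9.4,-27.6,0],"roll": 0},{"fingers": 1,"translation": [-9.4,-27.6,0],"roll": 0},{"fingers": 1,"translation": [-9.4,-27.6,0],"roll": 0},{"fingers": 1,"translation": [-9.4,-27.6,0],"roll": 0},{"fingers": 1,"translation": [-9.4,-27.6,0],"roll": 0},{"fingers": 1,"translation": [-9.4,-27.6,3],"roll": 0},{"fingers": 1,"translation": [-9.4,-27.6,6],"roll": 0},{"fingers": 1,"translation": [-9.4,-27.6,9],"roll": 0},{"fingers": 1,"translation": [-9.4,-27.6,9],"roll": 0},{"fingers": 1,"translation": [-9.4,-27.6,9],"roll": 0}])

```text
clock: 22.43
eef_pos: [0.3897, 0.3317, 0.139]
tool_rot: [1.0, -0.012, -0.002, 0.002]
ft_force: [0.8, 0.4, 0.8]
grip_width: 0.0004
```

Run:
```python
from h import *
go([.43,.333,.139],-1.3)
```

```text
head 358.6 trans [ 4.02 -0.23 -0.  ] roll -0.1 rows>= 1.0 tcp [0.3897 0.3317 0.139 ] q [ 0.71  0.34 -0.15  1.09 -0.    2.3 ] F [0.8 0.4 0.8] t 22.4 w 0.0004
```

>>> play_rows(motion=[{"fingers": 1,"translation": [1,-0.2,0],"roll": 0},{"fingers": 1,"translation": [2,-0.2,0],"roll": 0},{"fingers": 1,"translation": [2.8,-0.2,0],"roll": 0},{"fingers": 1,"translation": [3.5,-0.2,0],"roll": 0},{"fingers": 1,"translation": [4.2,-0.2,0],"roll": 0},{"fingers": 1,"translation": [4.9,-0.2,0],"roll": 0},{"fingers": 1,"translation": [5.6,-0.2,0],"roll": 0},{"fingers": 1,"translation": [5.6,-0.2,0],"roll": 0}])

```text
clock: 23.1
eef_pos: [0.4497, 0.3341, 0.1414]
tool_rot: [1.0, -0.013, 0.001, -0.001]
ft_force: [-1.7, 0.7, 2.6]
grip_width: 0.0002
```

Run:
```python
from h import *
go([.49,.333,.139],-1.3)
```

```text
head 358.5 trans [4.03 0.01 0.24] roll -0.2 rows>= 1.0 tcp [0.4497 0.3341 0.1414] q [ 0.64  0.42 -0.02  1.13 -0.    2.24] F [-1.7  0.7  2.6] t 23.1 w 0.0002
```

Contact as expected, about 2 to 3 N. I push on over centre.

>>> play_rows(motion=[{"fingers": 1,"translation": [0.6,0,0.2],"roll": 0},{"fingers": 1,"translation": [1.2,0,0.2],"roll": 0},{"fingers": 1,"translation": [1.8,0,0.2],"roll": 0},{"fingers": 1,"translation": [2.4,0,0.2],"roll": 0},{"fingers": 1,"translation": [3,0,0.2],"roll": 0},{"fingers": 1,"translation": [3.6,0,0.2],"roll": 0},{"fingers": 1,"translation": [4.2,0,0.2],"roll": 0},{"fingers": 1,"translation": [4.8,0,0.2],"roll": 0},{"fingers": 1,"translation": [4.8,0,0.2],"roll": 0},{"fingers": 1,"translation": [4.8,0,0.2],"roll": 0}])

```text
clock: 23.93
eef_pos: [0.4958, 0.3325, 0.1382]
tool_rot: [1.0, -0.012, -0.0, 0.0]
ft_force: [0.4, 0.5, -0.6]
grip_width: -0.0
```

Run:
```python
from h import *
go([.49,.333,.25],-1.3)
```

```text
head 358.6 trans [ -0.58  -0.03 -11.18] roll -0.1 rows>= 2.7 tcp [0.4958 0.3325 0.1382] q [0.59 0.49 0.09 1.17 0.   2.19] F [ 0.4  0.5 -0.6] t 23.9 w -0.0
```

No force now, so it has probably snapped shut. I withdraw and check by image code, since the picture views are used up.

>>> play_rows(motion=[{"fingers": 1,"translation": [-0.5,0,-4],"roll": 0},{"fingers": 1,"translation": [-0.5,0,-8],"roll": 0},{"fingers": 1,"translation": [-0.5,0,-12],"roll": 0},{"fingers": 1,"translation": [-5,8,-14],"roll": 0},{"fingers": 1,"translation": [-10,16,-14],"roll": 0},{"fingers": 1,"translation": [-10,30,-14],"roll": 0},{"fingers": 1,"translation": [-10,30,-14],"roll": 0},{"fingers": 1,"translation": [-10,30,-14],"roll": 0},{"fingers": 1,"translation": [-10,30,-14],"roll": 0},{"fingers": 1,"translation": [-10,30,-14],"roll": 0}])

```text
clock: 24.77
eef_pos: [0.3937, 0.0598, 0.2777]
tool_rot: [1.0, -0.011, 0.0, 0.0]
ft_force: [0.7, -0.7, 0.4]
grip_width: -0.0002
```

Run:
```python
from h import *
go([.49,.333,.25],-1.3)
snap("top","t9");snap("side","s9");snap("wrist","w9")
h=np.radians(88.7);u=np.array([np.cos(h),np.sin(h),0]);x=np.array([u[1],-u[0],0]);c=np.array([.484,.2678,.075])
p=c-.024*x+.0645*u+[0,0,.01]
gt0,gt9=[cv2.imread(f"pics/{f}.png").max(2) for f in("t8","t9")]
gs=cv2.imread("pics/s9.png").max(2);gs0=cv2.imread("pics/side0.png").max(2)
for th in(0,.8,1.2,1.6,1.75,1.83):
  a=th-np.radians(20)
  for r in(.055,.065,.075):
    q=p+r*np.sin(a)*x+np.array([0,0,r*np.cos(a)])
    t=np.round(proj("t9",q)).astype(int);s=np.round(proj("s9",q)).astype(int)
    print(th,r,"top",t,gt0[t[1],t[0]],"->",gt9[t[1],t[0]],"side",s,gs0[s[1],s[0]],"->",gs[s[1],s[0]])
# shaft rod / knob unchanged between t8 and t9?
a=cv2.imread("pics/t8.png")[195:265,185:275].astype(int);b=cv2.imread("pics/t9.png")[195:265,185:275].astype(int)
d=np.abs(a-b).max(2)>60;print("changed px in t",d.sum(),np.argwhere(d)[:40].tolist())
m=cv2.imread("pics/t9.png").max(2)
for r in range(218,240,2):print(r,m[r,160:200:2])
```

```text
head 358.7 trans [  9.01 -27.53   2.77] roll -0.0 rows>= 7.0 tcp [0.3937 0.0598 0.2777] q [ 0.15  0.02 -0.16  1.38 -0.    1.74] F [ 0.7 -0.7  0.4] t 24.8 w -0.0002
0 0.055 top [173 240] 10 -> 84 side [244 156] 18 -> 150
0 0.065 top [172 242] 19 -> 95 side [242 154] 8 -> 24
0 0.075 top [171 243] 22 -> 98 side [241 151] 15 -> 29
0.8 0.055 top [175 222] 94 -> 96 side [257 156] 92 -> 95
0.8 0.065 top [174 220] 94 -> 97 side [258 153] 209 -> 214
0.8 0.075 top [173 218] 79 -> 80 side [259 151] 208 -> 211
1.2 0.055 top [177 216] 16 -> 134 side [262 159] 113 -> 119
1.2 0.065 top [176 212] 25 -> 26 side [264 157] 60 -> 65
1.2 0.075 top [176 209] 23 -> 22 side [267 155] 93 -> 97
1.6 0.055 top [179 212] 32 -> 28 side [266 163] 58 -> 65
1.6 0.065 top [179 208] 19 -> 30 side [268 162] 77 -> 83
1.6 0.075 top [179 204] 96 -> 31 side [271 161] 152 -> 157
1.75 0.055 top [180 212] 33 -> 32 side [266 165] 113 -> 38
1.75 0.065 top [180 207] 26 -> 33 side [269 165] 132 -> 50
1.75 0.075 top [180 203] 98 -> 36 side [272 164] 152 -> 48
1.83 0.055 top [181 212] 33 -> 34 side [266 166] 156 -> 39
1.83 0.065 to
[... 742 characters left out ...]
161]
224 [ 96  95  96  99  98 115 126 142 158 198 197  99 146 140 140 152 159  86
 177 206]
226 [ 95  97  97  96  97  96  96 105 135 202 200  86 131 125 162 204 174 101
 180 199]
228 [ 96  97  99  95  96  99  96  94 137 202 188  90 117  58 131 208 162  86
 155 179]
230 [ 95  95  94  96  98  95  97 104 148 204 184  84 107  49 151 206 145  90
  80 102]
232 [ 94  94  97  96  98  98  97 131 168 206 173 130  81  51 146 154 115  80
  70  75]
234 [ 95  97  96  96  96  97  98 145 165 183 150 141  65  52 161 192 163  94
  73  66]
236 [ 96  96  96  97  98  98 100 135 122 141 129 144  65  52 163 210 183 101
  72  63]
238 [ 95  97  97  95  97  96 120  89  91  98  98 139  59  56 170 211 182 100
  80  60]
```

The grip has left its open place and is dark at the closed one (side px ≈ (269,165)), and the rod is still in place in row 224. One quick check of the tip and knob positions, then I hand in.

Run:
```python
from h import *
print("tip",atz("t9",169.7,224.5,.075))
m=cv2.imread("pics/t9.png").max(2);w=cv2.imread("pics/w9.png").max(2)
print("t9 knob row",m[227,225:260])
print("t9 rod row",m[225:228,196:236])
h=np.radians(88.7);u=np.array([np.cos(h),np.sin(h),0]);c=np.array([.4845,.2678,.075])
for s in(-.113,-.073):
  q=c+s*u;print(s,proj("t9",q),proj("w9",q,True))
o=bot.get_obs();print(o["ft_force"])
q=np.round(proj("w9",c-.093*u,True)).astype(int);print(q,w[max(q[1]-40,0):q[1]+40:2,q[0]])
```

```text
tip [0.4848041  0.36082935 0.075     ]
t9 knob row [158 160 160 157 158 160 154 122  53  35  38  35  33  33  32  35  39  40
  40  44  43  43  40  42  45  54  78 100 100  99  99 100  99  99 101]
t9 rod row [[187 209 208 177 139 150 151 156 158 157 157 158 159 163 165 155 125 126
  138 131 110  93 150 200 206 202 171 111 106 133 169 178 156 126 109  92
   69  40  27  27]
 [180 203 199 172 140 154 157 159 159 158 157 157 157 158 163 156 127 139
  168 163 132  99 155 206 211 208 177 137 150 153 159 159 154 152 151 141
  107  51  30  31]
 [169 187 186 159 118 114 116 122 125 127 127 129 130 133 146 159 152 167
  191 176 129 102 154 203 207 202 175 150 156 158 160 160 157 158 160 154
  122  53  35  38]]
-0.113 [252.38087849 227.77149915] [361.30283061  90.706102  ]
-0.073 [236.25984514 226.99193806] [360.8727462   53.20756707]
[0.6142862  0.13538275 0.18614549]
[361  72] [240 241 242 242 242 240 137  72  75  70  70  71  71  70  70  69  69  67
  67  66  66  65  64  65  64  63  56  71 159 167 168 169 168 167 168 167
 167 167 166 166]
```

```bash
python3 -c "
from h import *
print(bot.job_done())"
```

```text
the job is handed in; nothing more can be done
None
```

The job is done and handed in at about 25 s on the robot's clock. No verdict was reported.

I gripped the larger shaft by its knob, passed it through both wheels without contact force and lifted them out together. I laid the shaft in the grey unit's saddles and swung the cam lever over with shut fingers.

**Last checks**
- **Shaft and wheels:** the last picture, taken before I closed the lever, showed the rod level in both saddles. Each wheel was in its slot, within a few mm of the slot's middle. A later image check found the rod still in place.
- **Lever:** the grip has left its open position and is dark at the closed one (about 1.75 to 1.83 rad). I checked this by pixel values only, because the picture views were used up, and they cannot tell 1.75 from 1.83.
- **Robot:** it stands clear of everything, with no force reading.

**Disagreements**
- **First lowering:** the rod touched the flank of a saddle mouth with about 14 N. I moved it about 4 mm towards -x, and it then seated without force.
- **Knob position:** the tip and the knob's outer end show the shaft about 4 mm too far towards the lever, putting the knob near y = -89 mm (limits -105 to -81). The knob's inner face read nearer 7 mm, possibly because of shadow on the rod; that would still be inside the limit.

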